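# Count the stock: scoop a drawer of bushes onto the counting scale

### The arm

A 6-joint arm with a two-finger parallel gripper is mounted at the origin on the work surface. World frame = base frame: x ahead of the robot, y to its left, z up, the work surface at z = 0. Lengths are in mm, angles in rad, forces in N, time in s.
With the tool pointing down it reaches from about 350 to 975 mm from the base axis. Payload 7.1 kg.
Tool frame: the origin (TCP) lies between the finger pads; the fingertips stand 8 mm ahead of it and the grasp point (between the pads) lies 11 mm behind it (ctrl.tips_ahead is the distance from the TCP to the fingertips, in mm); y points along the fingers, z is the direction in which the jaws open and shut, and the axes are right-handed (so a half turn about y gives the same grasp; the last joint's range is limited). The gripper opens to 88 mm and grips with 3 to 60 N. Pads are 20 mm wide; open, the fingers measure 115 mm over their backs; the gripper's body (75 mm by 178 mm) begins 61 mm behind the grasp point.
Start: joints at [1.243, 0.423, 1.63, -0, 1.089, -0.019], TCP at [189.915, 595.43, 230.675] pointing down, gripper open.
Joint ranges: [-3, 3], [-0.9, 2.11], [0.09, 2.58], [-1.31, 4.45], [0.11, 2.69], [-2.54, 2.54]. Speed limits (rad/s): [2.39, 2.39, 3.01, 3.14, 3.14, 3.14].

### API

Orientations are given as a rotation vector (axis times angle).
In Python, from workcell import ctrl gives the robot as it stands.
- The arm moves only by the shell command python3 -m creep 'ROWS'. ROWS is JSON, a list of rows, each an object of numbers: "tx", "ty", "tz": the shift along the world's x, y, z in mm; "rx", "ry", "rz": the turn, a rotation vector about the world's x, y, z in rad; "fingers": the closure in counts, from 0 (fully open) to 255 (shut). A call has 1 to 10 rows; each row is the pose to reach, as a shift and turn from the pose commanded when the call began; what a row does not reach only later rows make up. A row lasts 1/8 s, in which the tool goes at most 62.5 mm and 10.7 degrees, less where a joint would pass 70% of its speed; a pose out of reach is approached as far as the arm can. A call with a gripper value outside its range is refused whole. The fingers move at their own pace and stop on an object; the grip force is fixed at half the most. Time passes only in rows, so rows that repeat a pose let the fingers close. It gives the time, the measured TCP pose, the force and the opening at its end, in the units of the state.
- ctrl.get_obs(): the state, without advancing time (a new reading comes with each control period).
- ctrl.get_image(name): name is "side" or "top"; returns a dict with "pixels" (400x640x3 uint8, blue, green, red), "intrinsics" (3x3 intrinsics, pixels), "k1" (the pictures are not rectified: a ray, as slopes to the right and down, at radius r is drawn at 1 + k1 r^2 times it, then the intrinsics apply), "rvec" (rotation vector, rad) and "tvec" (3), from world to camera coordinates, as OpenCV has them. Camera axes: x right, y down, z forward; pixel columns grow to the right and rows downward; lengths in mm; the calibration is good to about 2 mm. A picture is of the moment at which its call begins. There is no depth.
- ctrl.close_job(): hands the job in, once; it reports no verdict.
The state is a dict: "t": time; "qpos": joint angles; "qvel": joint speeds; "joint_torque": joint torques, N m; "ee_pos": TCP position; "orientation": TCP orientation; "ft_force": force on the tool from outside, world axes, zero at the start; "moment": the same for the moment, N m; "width": finger opening in mm.
Only numpy, scipy, OpenCV 4.12 (cv2) and the standard library are available. Lean on these libraries where they do the work, as an engineer would, in place of code of your own. Each camera call takes 0.05 s, during which the arm holds its last target.

### The job

First zero the counting scale by pressing its left key (left as seen from the robot) fully while the pan is still empty, then slide the divider plate up out of the grooves of the parts drawer and put it in the cardboard spares tray. Next use the scoop to transfer every brass bush from the drawer into the scale pan, without touching the bushes with the gripper, and when all are in press the middle key (count) and then the right key (store), each fully down for a moment, never two keys at once. Leave the scoop lying flat on the rubber mat, the divider in the tray and the bottle, tape and jar undisturbed.

Things in the scene. Friction and masses are not known exactly. Their poses are not given: they have to be found in the camera images.
- drawer_floor (a point): floor point, midway between the divider grooves, of the grey parts drawer (fixed, open top), 4 mm above the bench. x along it, away from the robot at yaw 0; z up. Inside 88 mm wide (y); level floor x -101 to +105 mm; the near end slopes up 50 deg from x -101, z 0 to x -135, z 41, then upright to z 66. Other walls upright, 8 mm thick, rim z 41. Grooves 6 mm wide, 4 deep, open at top. x > 0 is empty.
- divider_mid (a point): centre of the divider: loose plate 4 mm thick (x), 94 mm wide (y), 65 mm tall (z, up), 60 g, on the drawer floor, side edges in the grooves with 1 mm play. Black grip tab at mid top edge: 10 mm thick (x), 40 wide (y), 22 tall, its centre 21.5 mm above this point and 11 mm below the top edge. It leaves the grooves after rising 41 mm.
- tray_floor (a point): centre of the inner floor of the shallow cardboard spares tray (fixed), 5 mm above the bench. Inside 130 x 130 mm (along its x and y), walls 5 mm thick, 27 mm above this floor
- scoop_grip (a point): grip point of the loose aluminium scoop (about 110 g): in its upright black handle, 24 mm (x) by 14 mm (y), which spans 29 to 85 mm above the underside, at the rear. Scoop x runs from the open mouth to the rear, z up. This point is 62 mm above the underside, 12 mm ahead of the handle's rear face (the rearmost part) and 90 mm behind the lip.
- scoop_mid (a point): point on the scoop's flat underside, 40 mm ahead of scoop_grip (towards the mouth) and 62 mm lower, 50 mm behind the front lip; same axes. Blade 78 mm wide, 1.6 mm thick; side walls 24 mm high from 15 mm behind the lip; back wall 30 mm high; inside 73 mm wide, 87 mm long. The scoop is 10 mm narrower than the drawer.
- mat_top (a point): centre of the top of the black rubber mat (fixed), 3 mm above the bench, 150 mm (its x) by 130 mm (its y), where the scoop lies flat at the start
- pan_floor (a point): centre of the inner floor of the steel pan on the white counting scale (fixed), 59 mm above the bench. x axis away from the keys, z up. Inside 132 x 132 mm, walls 4 mm thick, 41 mm above this floor (rim 100 mm above the bench)
- key_left_top (a point): centre of the top face of the left (seen from the robot; +y of the scale) key: round white spring key, 24 mm across, in a black round housing of 40 mm, its top 69 mm above the bench, 10 mm above its housing. The three keys stand in a row 50 mm apart on the edge of the scale nearest the robot, 105 mm from the pan's centre
- key_left (a joint): travel of the left key: 0 m up, 0.006 m fully down (5 N fully down, springs back); counts as pressed beyond 0.0045 m
- key_mid_top (a point): centre of the top face of the middle key: round white spring key, 24 mm across, in a black round housing of 40 mm, its top 69 mm above the bench, 10 mm above its housing. The three keys stand in a row 50 mm apart on the edge of the scale nearest the robot, 105 mm from the pan's centre
- key_mid (a joint): travel of the mid key: 0 m up, 0.006 m fully down (5 N fully down, springs back); counts as pressed beyond 0.0045 m
- key_right_top (a point): centre of the top face of the right (seen from the robot; -y of the scale) key: round white spring key, 24 mm across, in a black round housing of 40 mm, its top 69 mm above the bench, 10 mm above its housing. The three keys stand in a row 50 mm apart on the edge of the scale nearest the robot, 105 mm from the pan's centre
- key_right (a joint): travel of the right key: 0 m up, 0.006 m fully down (5 N fully down, springs back); counts as pressed beyond 0.0045 m
- bush0_c (a point): centre of one loose brass bush: short round piece 20 mm in diameter, 12 mm tall along its z, 2.5 mm chamfers, 20 g, dark bore, smooth (friction about 0.3 on drawer and scoop). All bushes are alike; 5 to 8 are present
- bush1_c (a point): centre of one loose brass bush: short round piece 20 mm in diameter, 12 mm tall along its z, 2.5 mm chamfers, 20 g, dark bore, smooth (friction about 0.3 on drawer and scoop). All bushes are alike; 5 to 8 are present
- bush2_c (a point): centre of one loose brass bush: short round piece 20 mm in diameter, 12 mm tall along its z, 2.5 mm chamfers, 20 g, dark bore, smooth (friction about 0.3 on drawer and scoop). All bushes are alike; 5 to 8 are present
- bush3_c (a point): centre of one loose brass bush: short round piece 20 mm in diameter, 12 mm tall along its z, 2.5 mm chamfers, 20 g, dark bore, smooth (friction about 0.3 on drawer and scoop). All bushes are alike; 5 to 8 are present
- bush4_c (a point): centre of one loose brass bush: short round piece 20 mm in diameter, 12 mm tall along its z, 2.5 mm chamfers, 20 g, dark bore, smooth (friction about 0.3 on drawer and scoop). All bushes are alike; 5 to 8 are present
- bush5_c (a point): centre of one loose brass bush: short round piece 20 mm in diameter, 12 mm tall along its z, 2.5 mm chamfers, 20 g, dark bore, smooth (friction about 0.3 on drawer and scoop). All bushes are alike; 5 to 8 are present
- bush6_c (a point): centre of one loose brass bush: short round piece 20 mm in diameter, 12 mm tall along its z, 2.5 mm chamfers, 20 g, dark bore, smooth (friction about 0.3 on drawer and scoop). All bushes are alike; 5 to 8 are present
- bush7_c (a point): centre of one loose brass bush: short round piece 20 mm in diameter, 12 mm tall along its z, 2.5 mm chamfers, 20 g, dark bore, smooth (friction about 0.3 on drawer and scoop). All bushes are alike; 5 to 8 are present
- oil: bystander, not part of the job: white bottle, 44 mm across and 110 mm tall, standing on the bench; origin at the centre of its underside
- tape: bystander, not part of the job: orange roll of tape, 90 mm across and 22 mm tall, standing on the bench; origin at the centre of its underside
- jar: bystander, not part of the job: amber jar, 56 mm across and 60 mm tall, standing on the bench; origin at the centre of its underside
Things that resemble listed ones, but are neither listed nor needed, are in the scene too. Of the things shaped like the part that bears divider_mid, the aluminium one is meant.

How it is judged:
By the outcome, as a careful person would: the job done as asked, in the order asked, and still so for the second after the job is handed in, with the robot touching nothing.
Of bush0, bush1, bush2, bush3, bush4, bush5, bush6, bush7 only 5 to 8 are there at a start; the rules pass over those that are not, and their reading is None.
At some moment in a run one of scoop may be knocked a few centimetres aside while the robot is not near it.
It also fails if it takes over 210 s, if anything falls off the work surface, if the arm or the gripper's body presses on something with over 40 N, if the wrist force passes 120 N, or if a joint passes its speed limit or range.

## Working session

There is one attempt and no reset: what is moved stays moved. The work goes in short steps, Python scripts to look and compute and a shell command to move; the robot and the scene stay as the last step left them, time stands still between calls to the robot, and variables do not carry over. Pictures are saved under pics/ and viewed, and the job is handed in when it is done.

```bash
ls; mkdir -p pics
python3 - <<'E'
from workcell import ctrl
import cv2
o=ctrl.get_obs(); print(o)
for n in("side","top"):
    im=ctrl.get_image(n); cv2.imwrite(f"pics/{n}0.png",im["pixels"]); print(n,im["intrinsics"],im["k1"],im["rvec"],im["tvec"])
E
```

```text
pics
{'t': 0.0, 'qpos': array([ 1.24299149e+00,  4.23860617e-01,  1.63071425e+00, -8.12960967e-06,
        1.08857135e+00, -1.89864314e-02]), 'qvel': array([-0.00013076, -0.00042836,  0.00074589,  0.00083393,  0.00054782,
        0.00131376]), 'joint_torque': array([ 1.43725531e-03, -5.44631660e+01, -2.73669970e+01,  6.43573212e-02,
        2.27383920e-02, -1.16119481e-04]), 'ee_pos': array([189.74905697, 594.91774973, 229.87980495]), 'orientation': array([-1.55870786,  0.2426248 , -0.24221349]), 'ft_force': array([0.15737146, 1.11553551, 0.10996427]), 'moment': array([-0.03175916,  0.00119067, -0.00551682]), 'width': 87.66955299363129}
side [[452.1008188    0.         323.69202512]
 [  0.         452.1008188  203.21699608]
 [  0.           0.           1.        ]] -0.012967287959766764 [ 2.14752629 -0.11219362  0.06927054] [-583.70016505   81.16202471 1096.95039736]
top [[377.19726725   0.         317.75111714]
 [  0.         377.19726725 204.90297668]
 [  0.           0.           1.        ]] -0.06303825509286105 [ 2.11523609 -2.10108482  0.21394623] [-18.13520626 582.26118388 796.06354272]
```

View pics/side0.png

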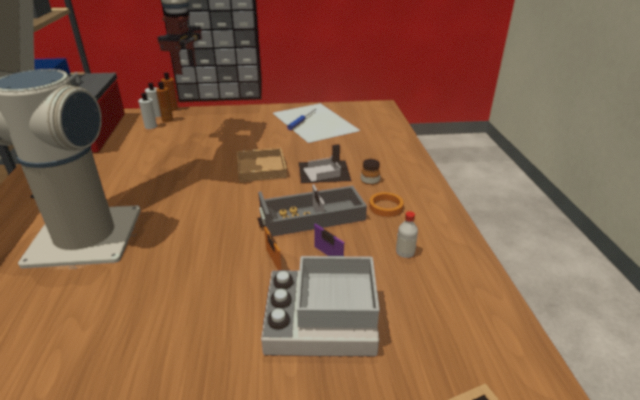

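View pics/top0.png

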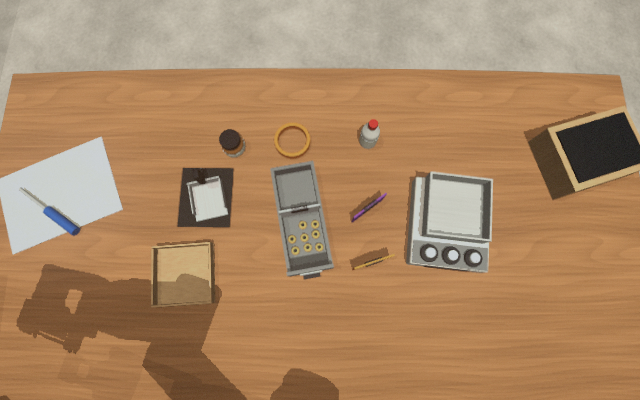

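```bash
cat > h.py <<'E'
from workcell import ctrl
import cv2, numpy as np
from scipy.spatial.transform import Rotation as R
def cal(im):
    K=np.array(im["intrinsics"]);d=np.array([im["k1"],0,0,0,0.]);return K,d,np.array(im["rvec"],float),np.array(im["tvec"],float)
def proj(im,P):
    K,d,r,t=cal(im);return cv2.projectPoints(np.array(P,float).reshape(-1,3),r,t,K,d)[0].reshape(-1,2)
def unproj(im,uv,z):
    K,d,r,t=cal(im);Rm=cv2.Rodrigues(r)[0];n=cv2.undistortPoints(np.array(uv,float).reshape(-1,1,2),K,d).reshape(-1,2)
    z=np.broadcast_to(z,len(n));c=-Rm.T@t;out=[]
    for p,zz in zip(n,z):
        v=Rm.T@np.array([*p,1.]);out.append(c+v*(zz-c[2])/v[2])
    return np.array(out)
def crop(im,name,x0,y0,x1,y1,s,draw=None):
    px=im["pixels"].copy();c=cv2.resize(px[y0:y1,x0:x1],None,fx=s,fy=s,interpolation=cv2.INTER_CUBIC)
    if draw is not None:
        for P,col in draw:
            q=((proj(im,P)-[x0,y0]+.5)*s).astype(int)
            cv2.polylines(c,[q.reshape(-1,1,2)],False,col,1)
    cv2.imwrite("pics/"+name+".png",c)
def obs():
    o=ctrl.get_obs();Rt=R.from_rotvec(o["orientation"]).as_matrix()
    print("t %.2f"%o["t"],"pos",o["ee_pos"].round(1),"F",o["ft_force"].round(1),"w %.1f"%o["width"],"\n",Rt.round(3));return o,Rt
E
python3 - <<'E'
from h import *
obs()
im=ctrl.get_image("top")
crop(im,"tA",145,120,345,315,4)
crop(im,"tB",340,110,500,280,5 if 0 else 4)
im=ctrl.get_image("side")
crop(im,"sA",230,130,430,260,4)
crop(im,"sB",255,240,395,360,5)
E
```

```text
t 0.10 pos [189.8 595.  230. ] F [ 0.4 -0.7  0.9] w 87.9 
 [[ 0.953 -0.     0.304]
 [-0.304 -0.001  0.953]
 [-0.    -1.    -0.001]]
```

View pics/tA.png

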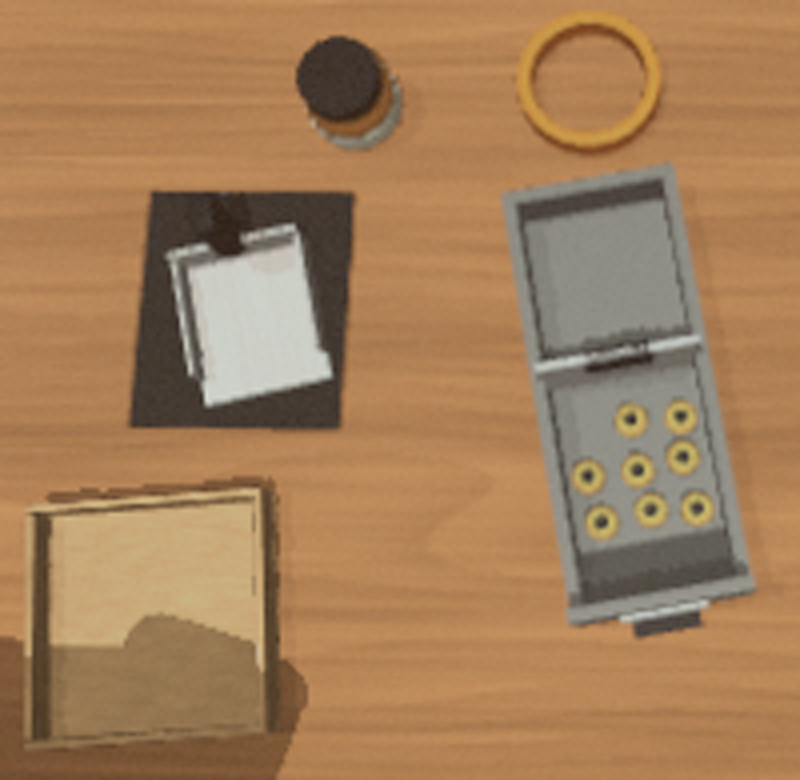

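View pics/tB.png

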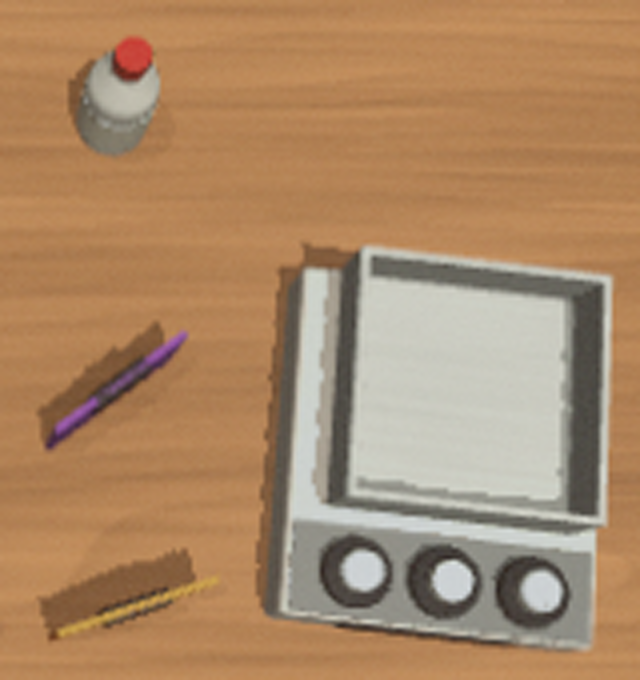

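View pics/sA.png

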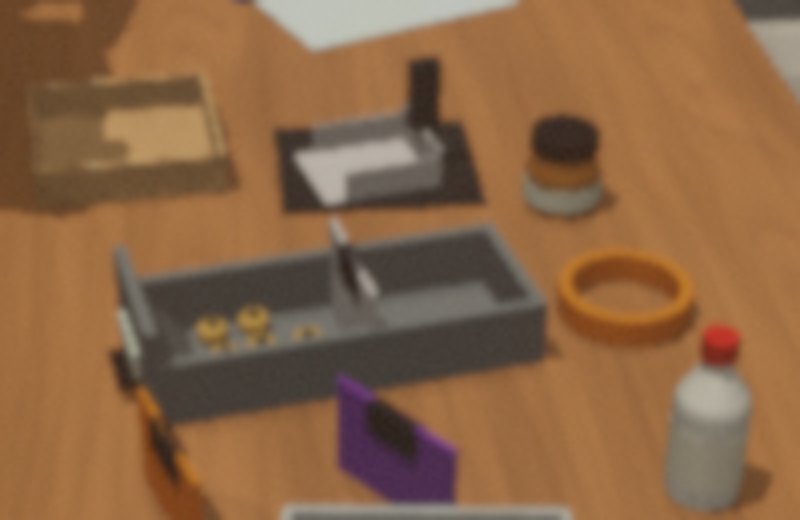

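View pics/sB.png

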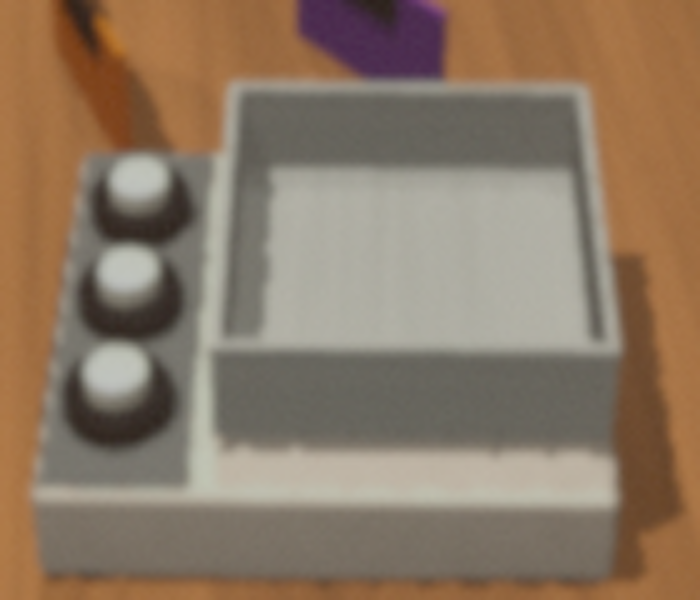

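```bash
cat > fit.py <<'E'
from h import *
from scipy.optimize import least_squares
im=ctrl.get_image("top"); 
def A(c): return np.array(c,float)/4+[145,120]-.5+0.0
def B(c): return np.array(c,float)/4+[340,110]-.5
def place(p,M): 
    M=np.array(M,float);c,s=np.cos(p[2]),np.sin(p[2]);return np.c_[p[0]+c*M[:,0]-s*M[:,1],p[1]+s*M[:,0]+c*M[:,1],M[:,2]]
def fit(name,M,uv,p0):
    r=least_squares(lambda p:(proj(im,place(p,M))-uv).ravel(),p0)
    print(name,r.x.round(3),"res px",np.abs(r.fun).max().round(2));return r.x
x0=unproj(im,[[300,210],[205,195],[183,275],[455,205]],[4,3,5,59])
dr=fit("drawer",[[113,52,45],[113,-52,45],[0,47,69],[0,-47,69]],A([[505,195],[672,167],[537,368],[700,341]]),[*x0[0][:2],-.1])
mat=fit("mat",[[75,65,3],[75,-65,3],[-75,65,3],[-75,-65,3]],A([[152,193],[354,193],[131,427],[340,430]]),[*x0[1][:2],-.0])
tray=fit("tray",[[70,70,32],[70,-70,32],[-70,70,32],[-70,-70,32]],A([[27,507],[270,487],[27,748],[278,730]]),[*x0[2][:2],-.0])
pan=fit("scale",[[70,70,100],[70,-70,100],[-70,-70,100],[-105,50,69],[-105,0,69],[-105,-50,69]],B([[363,247],[611,275],[605,525],[365,570],[454,580],[543,591]]),[*x0[3][:2],-.0])
# scoop frame: x to rear from scoop_mid
sc=fit("scoop",[[-50,39,4],[-50,-39,4],[37.5,39,33],[37.5,-39,33]],A([[332,380],[207,407],[297,226],[166,254]]),[*x0[1][:2],0.2])
bu=A([[631,420],[681,416],[588,476],[638,470],[683,457],[601,522],[651,510],[697,509]])
w=unproj(im,bu,16);c,s=np.cos(dr[2]),np.sin(dr[2])
print("bush in drawer",((w[:,:2]-dr[:2])@np.array([[c,-s],[s,c]])).round(0).tolist())
def rect(a,b,c,d,z):return [[a,c,z],[b,c,z],[b,d,z],[a,d,z],[a,c,z]]
G=(0,255,0);Rr=(0,0,255);Y=(255,255,0)
D=[(place(dr,rect(-101,105,-44,44,4)),G),(place(dr,rect(-135,113,-52,52,45)),Rr),(place(dr,rect(-2,2,-47,47,69)),Y),(place(dr,rect(-5,5,-20,20,69)),Y),(place(dr,rect(-143,-135,-52,52,70)),Rr),
(place(mat,rect(-75,75,-65,65,3)),G),(place(tray,rect(-65,65,-65,65,5)),G),(place(tray,rect(-70,70,-70,70,32)),Rr),
(place(sc,rect(-50,37,-39,39,3)),G),(place(sc,rect(28,52,-7,7,88)),Y),(place(sc,rect(28,52,-7,7,32)),Y),(place(sc,rect(-35,37,-39,39,27)),Rr)]
E2=[(place(pan,rect(-66,66,-66,66,59)),G),(place(pan,rect(-70,70,-70,70,100)),Rr)]+[(place(pan,[[-105+12*np.cos(a),y+12*np.sin(a),69] for a in np.linspace(0,6.3,30)]),Y) for y in(50,0,-50)]
crop(im,"fA",145,120,345,315,4,D);crop(im,"fB",340,110,500,280,4,E2)
im2=ctrl.get_image("side");crop(im2,"fS",230,130,430,360,3,D+E2)
E
python3 fit.py
```

```text
drawer [5.72451e+02 2.76570e+01 1.84000e-01] res px 0.82
mat [ 6.13713e+02  2.62623e+02 -3.00000e-03] res px 0.38
tray [4.25712e+02 2.96098e+02 9.20000e-02] res px 0.98
scale [ 5.74901e+02 -3.25062e+02 -1.11000e-01] res px 0.17
scoop [ 6.11672e+02  2.52888e+02 -2.12000e-01] res px 39.53
bush in drawer [[-29.0, 0.0], [-32.0, -29.0], [-57.0, 31.0], [-59.0, 1.0], [-56.0, -26.0], [-85.0, 27.0], [-83.0, -2.0], [-87.0, -29.0]]
```

```bash
sleep 1
```

```text
(no output)
```

View pics/fA.png

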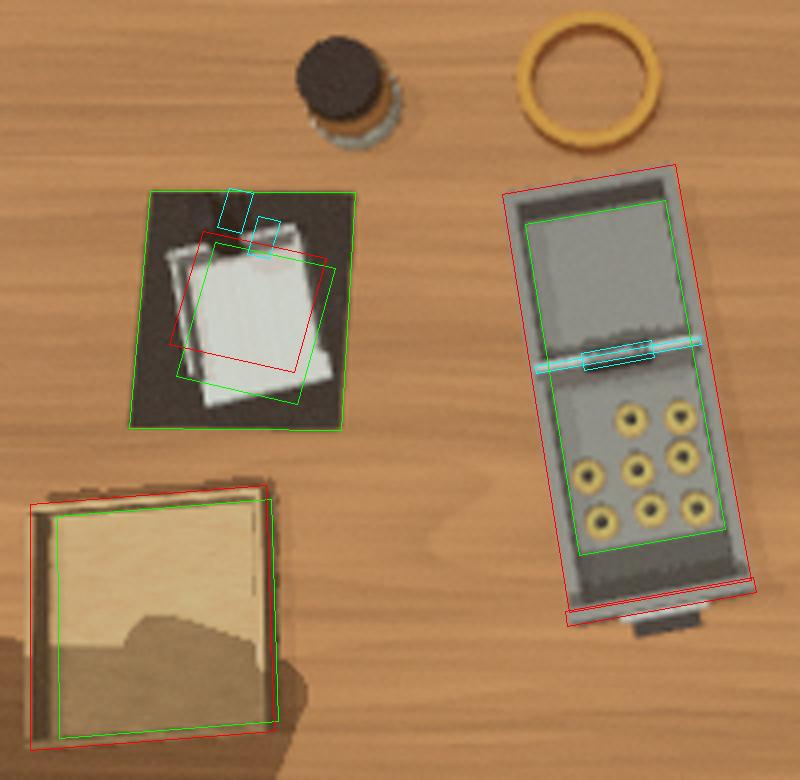

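View pics/fB.png

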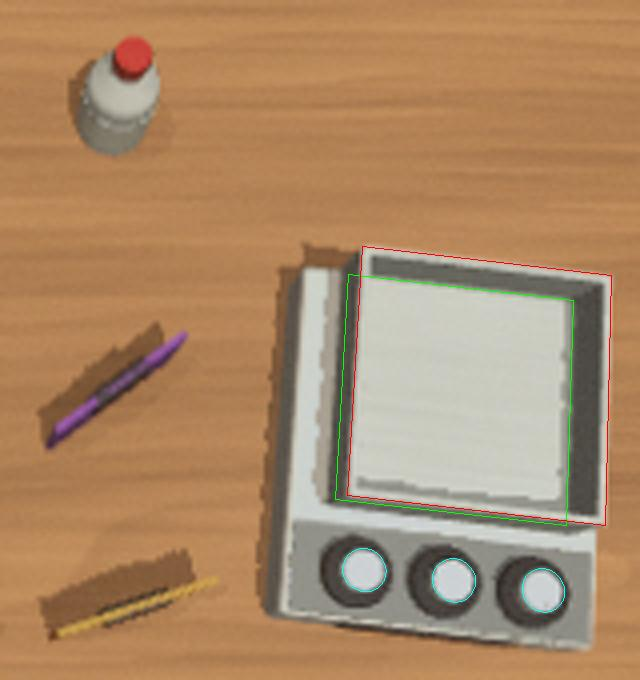

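View pics/fS.png

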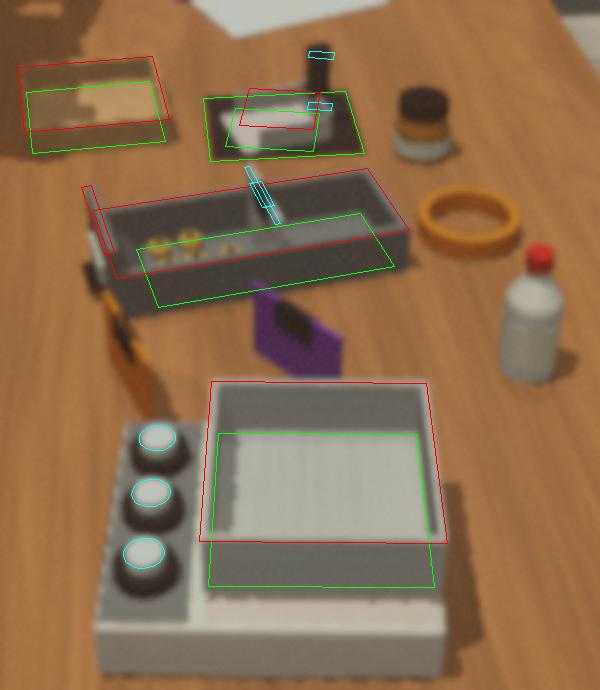

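```bash
sed -i 's/A(\[\[332,380\],\[207,407\],\[297,226\],\[166,254\]\])/A([[207,407],[332,380],[166,254],[297,226]])/' fit.py
cat >> fit.py <<'E'
print("keys",place(pan,[[-105,50,69],[-105,0,69],[-105,-50,69]]).round(1).tolist())
print("tab",place(dr,[[0,0,58]]).round(1),"scoopgrip",place(sc,[[40,0,65]]).round(1))
E
python3 fit.py; python3 -c "
from h import *
obs();print(ctrl.tips_ahead)"
```

```text
drawer [5.72451e+02 2.76570e+01 1.84000e-01] res px 0.82
mat [ 6.13713e+02  2.62623e+02 -3.00000e-03] res px 0.38
tray [4.25712e+02 2.96098e+02 9.20000e-02] res px 0.98
scale [ 5.74901e+02 -3.25062e+02 -1.11000e-01] res px 0.17
scoop [6.10949e+02 2.54627e+02 2.27000e-01] res px 0.7
bush in drawer [[-29.0, 0.0], [-32.0, -29.0], [-57.0, 31.0], [-59.0, 1.0], [-56.0, -26.0], [-85.0, 27.0], [-83.0, -2.0], [-87.0, -29.0]]
keys [[476.1, -263.7, 69.0], [470.5, -313.4, 69.0], [465.0, -363.1, 69.0]]
tab [[572.5  27.7  58. ]] scoopgrip [[649.9 263.6  65. ]]
t 0.40 pos [189.9 595.3 230.6] F [0.9 0.  0. ] w 87.8 
 [[ 0.953 -0.     0.304]
 [-0.304 -0.     0.953]
 [-0.    -1.    -0.   ]]
8.0
```

View pics/fA.png

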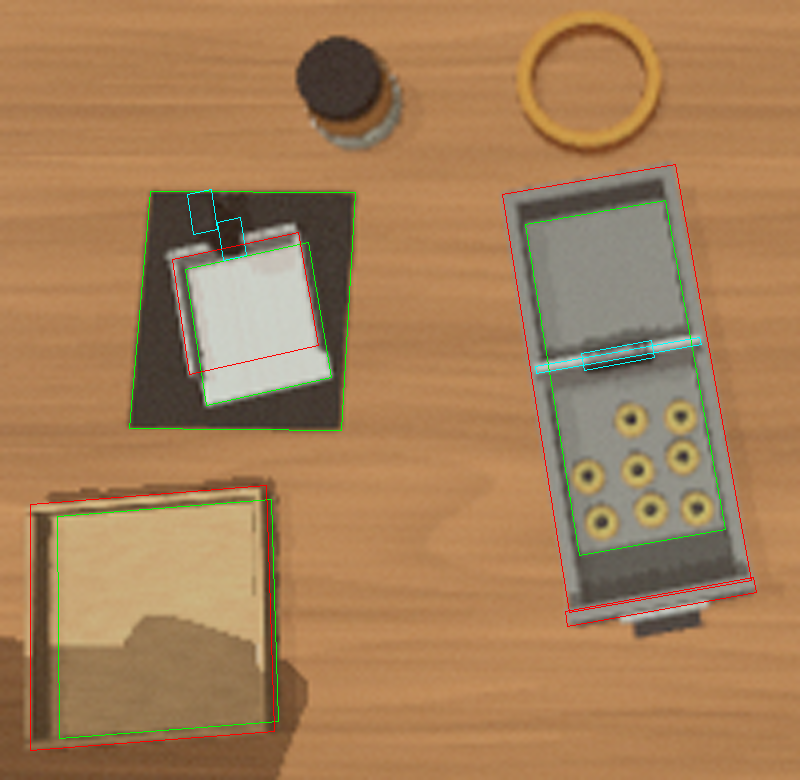

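```bash
python3 -m creep '[{"tx":60,"ty":-60,"fingers":255},{"tx":120,"ty":-120,"fingers":255},{"tx":170,"ty":-170,"fingers":255},{"tx":220,"ty":-220,"fingers":255},{"tx":260,"ty":-270,"fingers":255},{"tx":280,"ty":-330,"fingers":255},{"tx":285,"ty":-390,"fingers":255},{"tx":286,"ty":-450,"fingers":255},{"tx":286,"ty":-510,"fingers":255},{"tx":286,"ty":-560,"fingers":255}]'
```

```text
schema error: expected keys tx, ty, tz, rx, ry, rz, fingers
```

```bash
python3 -m creep '[{"ty":-60,"fingers":255},{"ty":-120,"fingers":255},{"ty":-180,"fingers":255},{"ty":-240,"fingers":255},{"ty":-299,"fingers":255},{"ty":-299,"fingers":255},{"ty":-299,"tz":-50,"fingers":255},{"ty":-299,"tz":-100,"fingers":255},{"ty":-299,"tz":-130,"fingers":255},{"ty":-299,"tz":-130,"fingers":255}]'; python3 -c "
from h import *
obs()"
```

```text
t 0.40 pos [189.9 595.3 230.6] F [0.9 0.  0. ] w 87.8 
 [[ 0.953 -0.     0.304]
 [-0.304 -0.     0.953]
 [-0.    -1.    -0.   ]]schema error: expected keys tx, ty, tz, rx, ry, rz, fingers
```

```bash
python3 -m creep '[{"tx":60,"ty":-60,"tz":0,"rx":0,"ry":0,"rz":0,"fingers":255},{"tx":130,"ty":-130,"tz":0,"rx":0,"ry":0,"rz":0,"fingers":255},{"tx":220,"ty":-220,"tz":0,"rx":0,"ry":0,"rz":0,"fingers":255},{"tx":260,"ty":-280,"tz":0,"rx":0,"ry":0,"rz":0,"fingers":255},{"tx":280,"ty":-330,"tz":0,"rx":0,"ry":0,"rz":0,"fingers":255},{"tx":286,"ty":-400,"tz":0,"rx":0,"ry":0,"rz":0,"fingers":255},{"tx":286,"ty":-560,"tz":0,"rx":0,"ry":0,"rz":0,"fingers":255},{"tx":286,"ty":-560,"tz":0,"rx":0,"ry":0,"rz":0,"fingers":255},{"tx":286,"ty":-560,"tz":0,"rx":0,"ry":0,"rz":0,"fingers":255},{"tx":286,"ty":-560,"tz":0,"rx":0,"ry":0,"rz":0,"fingers":255}]'
```

```text
t: 1.65
ee_pos: [471.3, 59.9, 231.0]
orientation: [-1.557, 0.241, -0.243]
ft_force: [0.6, 0.4, 0.0]
width: 0.9
```

```bash
python3 -m creep '[{"tx":3,"ty":-320,"tz":0,"rx":0,"ry":0,"rz":0,"fingers":255},{"tx":3,"ty":-320,"tz":0,"rx":0,"ry":0,"rz":0,"fingers":255},{"tx":3,"ty":-320,"tz":0,"rx":0,"ry":0,"rz":0,"fingers":255},{"tx":3,"ty":-320,"tz":0,"rx":0,"ry":0,"rz":0,"fingers":255},{"tx":3,"ty":-320,"tz":0,"rx":0,"ry":0,"rz":0,"fingers":255},{"tx":3,"ty":-320,"tz":-130,"rx":0,"ry":0,"rz":0,"fingers":255},{"tx":3,"ty":-320,"tz":-130,"rx":0,"ry":0,"rz":0,"fingers":255},{"tx":3,"ty":-320,"tz":-130,"rx":0,"ry":0,"rz":0,"fingers":255},{"tx":3,"ty":-320,"tz":-130,"rx":0,"ry":0,"rz":0,"fingers":255}]'; python3 -c "
from h import *
obs()
crop(ctrl.get_image('top'),'k1',340,110,500,280,4)
crop(ctrl.get_image('side'),'k1s',250,200,410,360,4)"
```

```text
t: 2.78
ee_pos: [474.7, -258.4, 101.8]
orientation: [-1.557, 0.242, -0.243]
ft_force: [0.3, -0.0, 0.2]
width: 0.4
t 2.77 pos [ 474.7 -258.4  101.8] F [ 0.3 -0.   0.2] w 0.4 
 [[ 0.953  0.001  0.304]
 [-0.304 -0.     0.953]
 [ 0.001 -1.    -0.   ]]
```

View pics/k1s.png

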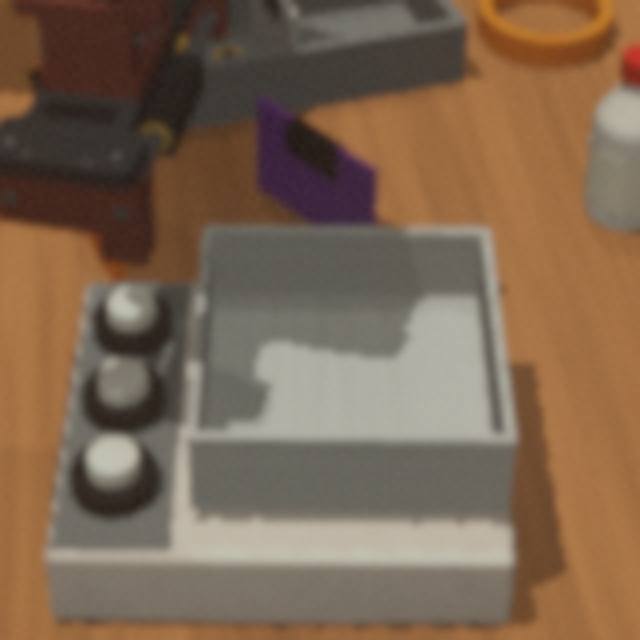

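View pics/k1.png

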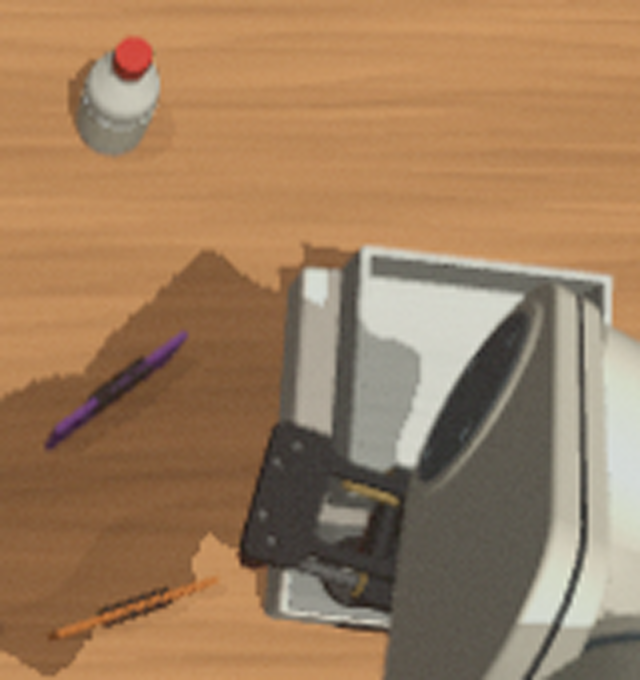

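```bash
python3 -c "
from h import *
print(proj(ctrl.get_image('side'),[[474.7,-258.4,93.8]]));obs()"
python3 -m creep '[{"tx":1,"ty":-5,"tz":0,"rx":0,"ry":0,"rz":0,"fingers":255},{"tx":1,"ty":-5,"tz":-20,"rx":0,"ry":0,"rz":0,"fingers":255},{"tx":1,"ty":-5,"tz":-25,"rx":0,"ry":0,"rz":0,"fingers":255},{"tx":1,"ty":-5,"tz":-28,"rx":0,"ry":0,"rz":0,"fingers":255},{"tx":1,"ty":-5,"tz":-31,"rx":0,"ry":0,"rz":0,"fingers":255},{"tx":1,"ty":-5,"tz":-31,"rx":0,"ry":0,"rz":0,"fingers":255},{"tx":1,"ty":-5,"tz":-31,"rx":0,"ry":0,"rz":0,"fingers":255}]'
```

```text
[[280.61604424 264.08620428]]
t 2.92 pos [ 475.7 -258.7  103.3] F [-0.6  0.1  0.4] w 0.3 
 [[ 0.953  0.004  0.303]
 [-0.303 -0.002  0.953]
 [ 0.005 -1.    -0.001]]
t: 3.8
ee_pos: [475.2, -263.3, 71.2]
orientation: [-1.558, 0.242, -0.243]
ft_force: [-4.0, 1.1, 14.8]
width: 0.1
```

```bash
python3 -m creep '[{"tx":0,"ty":0,"tz":0,"rx":0,"ry":0,"rz":0,"fingers":255},{"tx":0,"ty":0,"tz":0,"rx":0,"ry":0,"rz":0,"fingers":255}]'; python3 -c "
from h import *
obs()
crop(ctrl.get_image('side'),'k2s',250,200,410,360,4)"
```

```text
t: 4.05
ee_pos: [475.2, -263.4, 71.2]
orientation: [-1.558, 0.242, -0.243]
ft_force: [-4.1, 2.4, 14.4]
width: 0.4
t 4.05 pos [ 475.2 -263.4   71.2] F [-4.1  2.4 14.4] w 0.4 
 [[ 0.953  0.001  0.304]
 [-0.304 -0.     0.953]
 [ 0.001 -1.    -0.   ]]
```

View pics/k2s.png

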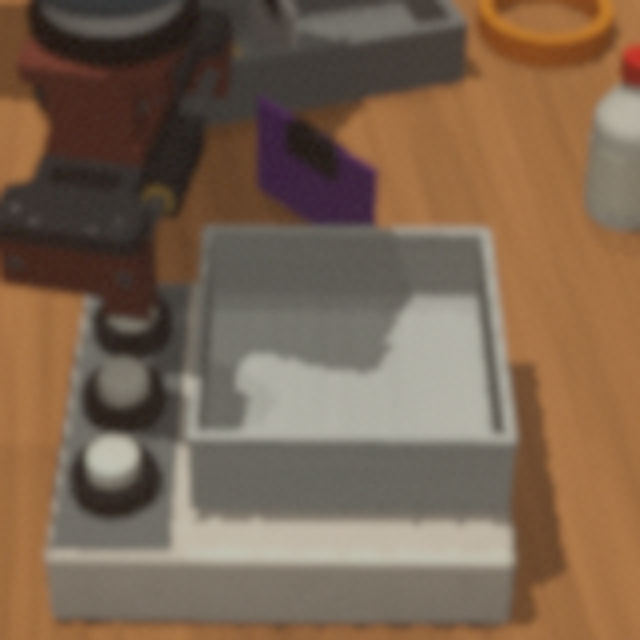

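```bash
python3 -m creep '[{"tx":0,"ty":0,"tz":60,"rx":0,"ry":0,"rz":0,"fingers":255},{"tx":0,"ty":0,"tz":120,"rx":0,"ry":0,"rz":0,"fingers":255},{"tx":20,"ty":60,"tz":150,"rx":0,"ry":0,"rz":-0.18,"fingers":0},{"tx":40,"ty":110,"tz":150,"rx":0,"ry":0,"rz":-0.36,"fingers":0},{"tx":60,"ty":160,"tz":150,"rx":0,"ry":0,"rz":-0.54,"fingers":0},{"tx":80,"ty":210,"tz":150,"rx":0,"ry":0,"rz":-0.72,"fingers":0},{"tx":97,"ty":260,"tz":150,"rx":0,"ry":0,"rz":-0.9,"fingers":0},{"tx":97,"ty":291,"tz":150,"rx":0,"ry":0,"rz":-1.08,"fingers":0},{"tx":97,"ty":291,"tz":150,"rx":0,"ry":0,"rz":-1.08,"fingers":0},{"tx":97,"ty":291,"tz":150,"rx":0,"ry":0,"rz":-1.08,"fingers":0}]'; python3 -c "
from h import *
obs()
im=ctrl.get_image('side');crop(im,'d1s',230,130,430,270,4);crop(ctrl.get_image('top'),'d1',240,120,400,300,3)"
```

```text
t: 5.35
ee_pos: [571.9, 27.4, 219.8]
orientation: [-1.291, 1.072, -1.072]
ft_force: [-0.4, -0.5, -0.6]
width: 76.7
t 5.35 pos [571.9  27.4 219.8] F [-0.4 -0.5 -0.6] w 76.7 
 [[ 0.184  0.     0.983]
 [-0.983 -0.     0.184]
 [ 0.    -1.     0.   ]]
```

View pics/d1s.png

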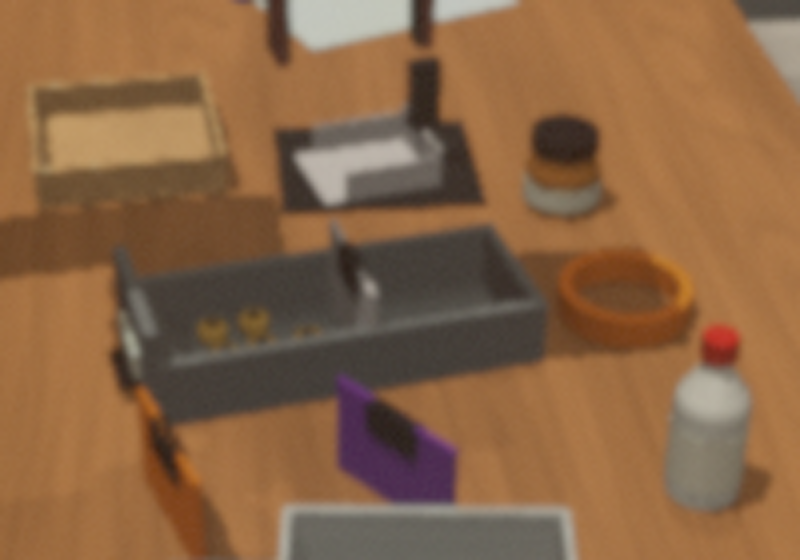

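```bash
python3 -m creep '[{"tx":0,"ty":0,"tz":-60,"rx":0,"ry":0,"rz":0,"fingers":0},{"tx":0,"ty":0,"tz":-120,"rx":0,"ry":0,"rz":0,"fingers":0},{"tx":0,"ty":0,"tz":-150,"rx":0,"ry":0,"rz":0,"fingers":0},{"tx":0,"ty":0,"tz":-170,"rx":0,"ry":0,"rz":0,"fingers":0},{"tx":0,"ty":0,"tz":-170,"rx":0,"ry":0,"rz":0,"fingers":0},{"tx":0,"ty":0,"tz":-170,"rx":0,"ry":0,"rz":0,"fingers":120},{"tx":0,"ty":0,"tz":-170,"rx":0,"ry":0,"rz":0,"fingers":255},{"tx":0,"ty":0,"tz":-170,"rx":0,"ry":0,"rz":0,"fingers":255},{"tx":0,"ty":0,"tz":-170,"rx":0,"ry":0,"rz":0,"fingers":255},{"tx":0,"ty":0,"tz":-170,"rx":0,"ry":0,"rz":0,"fingers":255}]'
```

```text
t: 6.7
ee_pos: [572.1, 27.9, 49.9]
orientation: [-1.29, 1.074, -1.074]
ft_force: [-0.4, 0.1, -0.1]
width: 41.6
```

```bash
python3 -m creep '[{"tx":0,"ty":0,"tz":0,"rx":0,"ry":0,"rz":0,"fingers":255},{"tx":0,"ty":0,"tz":0,"rx":0,"ry":0,"rz":0,"fingers":255},{"tx":0,"ty":0,"tz":0,"rx":0,"ry":0,"rz":0,"fingers":255},{"tx":0,"ty":0,"tz":0,"rx":0,"ry":0,"rz":0,"fingers":255},{"tx":0,"ty":0,"tz":0,"rx":0,"ry":0,"rz":0,"fingers":255}]'
```

```text
t: 7.32
ee_pos: [572.4, 27.9, 49.7]
orientation: [-1.289, 1.073, -1.074]
ft_force: [1.2, 0.5, -1.0]
width: 10.2
```

Gripped (10.2 mm). Lift straight, gently at first.

```bash
python3 -m creep '[{"tx":0,"ty":0,"tz":5,"rx":0,"ry":0,"rz":0,"fingers":255},{"tx":0,"ty":0,"tz":15,"rx":0,"ry":0,"rz":0,"fingers":255},{"tx":0,"ty":0,"tz":30,"rx":0,"ry":0,"rz":0,"fingers":255},{"tx":0,"ty":0,"tz":45,"rx":0,"ry":0,"rz":0,"fingers":255},{"tx":0,"ty":0,"tz":60,"rx":0,"ry":0,"rz":0,"fingers":255},{"tx":0,"ty":0,"tz":100,"rx":0,"ry":0,"rz":0,"fingers":255},{"tx":0,"ty":0,"tz":140,"rx":0,"ry":0,"rz":0,"fingers":255},{"tx":0,"ty":0,"tz":160,"rx":0,"ry":0,"rz":0,"fingers":255},{"tx":0,"ty":0,"tz":160,"rx":0,"ry":0,"rz":0,"fingers":255}]'; python3 -c "
from h import *
obs()
im=ctrl.get_image('side');crop(im,'d2s',230,100,430,240,4)"
```

```text
t: 8.45
ee_pos: [572.5, 27.8, 211.8]
orientation: [-1.288, 1.072, -1.076]
ft_force: [-0.1, 0.3, -1.7]
width: 9.8
t 8.45 pos [572.5  27.8 211.8] F [-0.1  0.3 -1.7] w 9.8 
 [[ 0.181  0.003  0.984]
 [-0.984  0.     0.181]
 [ 0.    -1.     0.003]]
```

View pics/d2s.png

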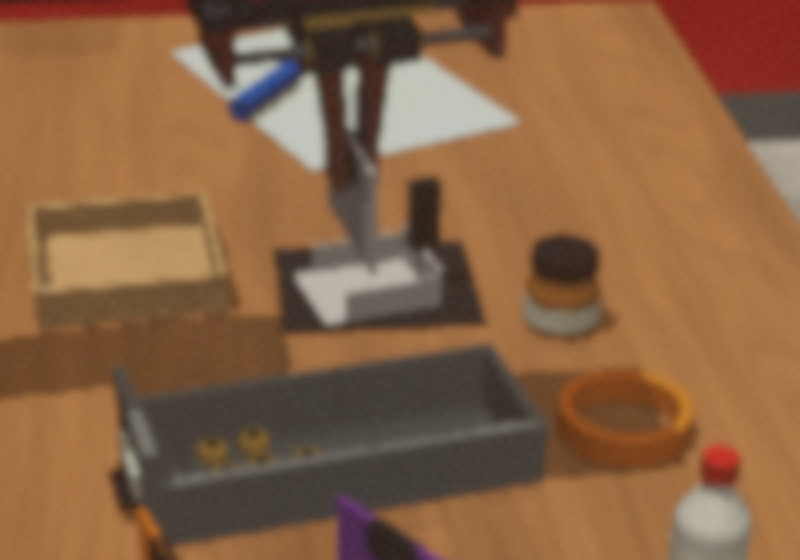

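```bash
python3 -m creep '[{"tx":-28,"ty":53,"tz":0,"rx":0,"ry":0,"rz":0,"fingers":255},{"tx":-56,"ty":106,"tz":0,"rx":0,"ry":0,"rz":-0.09,"fingers":255},{"tx":-84,"ty":159,"tz":0,"rx":0,"ry":0,"rz":-0.09,"fingers":255},{"tx":-112,"ty":212,"tz":0,"rx":0,"ry":0,"rz":-0.09,"fingers":255},{"tx":-145,"ty":268,"tz":0,"rx":0,"ry":0,"rz":-0.09,"fingers":255},{"tx":-145,"ty":268,"tz":0,"rx":0,"ry":0,"rz":-0.09,"fingers":255},{"tx":-145,"ty":268,"tz":0,"rx":0,"ry":0,"rz":-0.09,"fingers":255}]'
```

```text
t: 9.38
ee_pos: [426.3, 295.4, 208.7]
orientation: [-1.254, 1.141, -1.14]
ft_force: [-0.3, -0.5, -0.6]
width: 10.0
```

```bash
python3 -m creep '[{"tx":0,"ty":0,"tz":-20,"rx":0.016,"ry":-0.175,"rz":0,"fingers":255},{"tx":0,"ty":0,"tz":-60,"rx":0.032,"ry":-0.348,"rz":0,"fingers":255},{"tx":0,"ty":0,"tz":-90,"rx":0.048,"ry":-0.522,"rz":0,"fingers":255},{"tx":0,"ty":0,"tz":-110,"rx":0.048,"ry":-0.522,"rz":0,"fingers":255},{"tx":0,"ty":0,"tz":-130,"rx":0.048,"ry":-0.522,"rz":0,"fingers":255},{"tx":0,"ty":0,"tz":-130,"rx":0.048,"ry":-0.522,"rz":0,"fingers":255},{"tx":0,"ty":0,"tz":-130,"rx":0.048,"ry":-0.522,"rz":0,"fingers":255}]'; python3 -c "
from h import *
obs()
im=ctrl.get_image('side');crop(im,'e1s',200,100,400,240,4);crop(ctrl.get_image('top'),'e1',120,170,300,320,4)"
```

```text
t: 10.25
ee_pos: [429.0, 298.8, 89.1]
orientation: [-0.865, 0.779, -1.335]
ft_force: [-0.3, 0.1, -1.3]
width: 9.8
t 10.25 pos [429.  298.8  89.1] F [-0.3  0.1 -1.3] w 9.8 
 [[ 0.087  0.481  0.872]
 [-0.996  0.032  0.081]
 [ 0.011 -0.876  0.482]]
```

View pics/e1s.png

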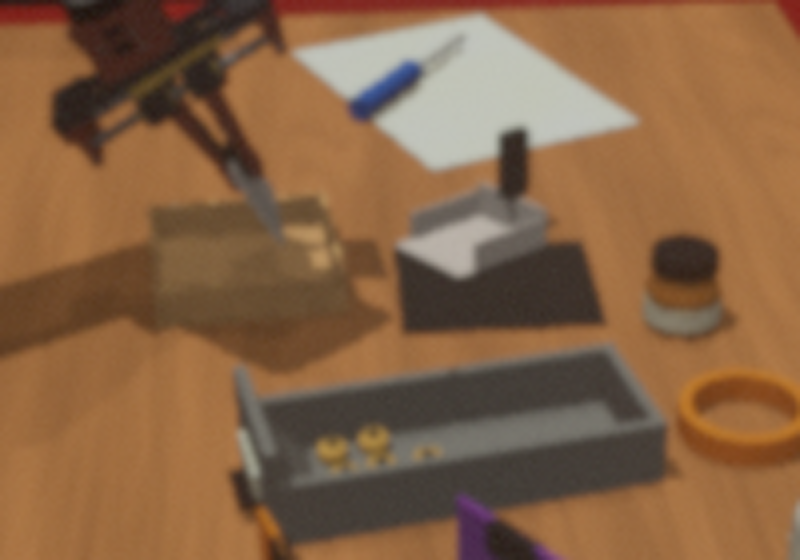

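View pics/e1.png

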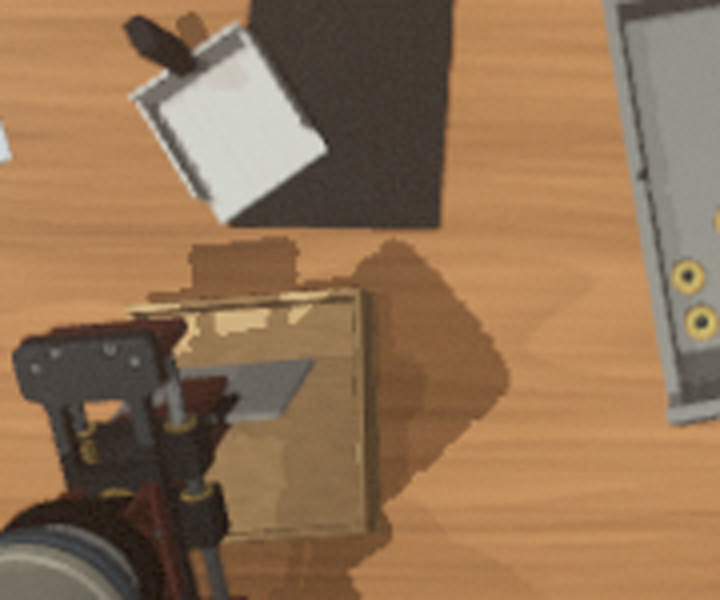

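```bash
python3 -m creep '[{"tx":0,"ty":0,"tz":0,"rx":0,"ry":0,"rz":0,"fingers":255},{"tx":0,"ty":0,"tz":-15,"rx":0,"ry":0,"rz":0,"fingers":255},{"tx":0,"ty":0,"tz":-25,"rx":0,"ry":0,"rz":0,"fingers":255},{"tx":0,"ty":0,"tz":-25,"rx":0,"ry":0,"rz":0,"fingers":255},{"tx":0,"ty":0,"tz":-25,"rx":0,"ry":0,"rz":0,"fingers":255}]'
```

```text
t: 10.98
ee_pos: [431.4, 305.8, 75.1]
orientation: [-0.879, 0.788, -1.335]
ft_force: [-0.2, 0.6, -0.5]
width: 9.7
```

```bash
python3 -c "
from h import *
o,_=obs();print(o['qpos'].round(3))"
```

```text
t 10.97 pos [431.4 305.8  75.1] F [-0.2  0.6 -0.5] w 9.7 
 [[ 0.084  0.469  0.879]
 [-0.996  0.027  0.081]
 [ 0.015 -0.883  0.47 ]]
[ 0.77   0.491  2.182 -1.311  0.323  1.918]
```

```bash
python3 -m creep '[{"tx":0,"ty":0,"tz":50,"rx":0,"ry":0,"rz":0,"fingers":255},{"tx":0,"ty":0,"tz":100,"rx":-0.016,"ry":0.174,"rz":0,"fingers":255},{"tx":0,"ty":0,"tz":120,"rx":-0.032,"ry":0.348,"rz":0,"fingers":255},{"tx":-4,"ty":-6,"tz":120,"rx":-0.048,"ry":0.522,"rz":0,"fingers":255},{"tx":-4,"ty":-6,"tz":120,"rx":-0.064,"ry":0.696,"rz":0,"fingers":255},{"tx":-4,"ty":-6,"tz":120,"rx":-0.086,"ry":0.936,"rz":0,"fingers":255},{"tx":-4,"ty":-6,"tz":120,"rx":-0.086,"ry":0.936,"rz":0,"fingers":255},{"tx":-4,"ty":-6,"tz":120,"rx":-0.086,"ry":0.936,"rz":0,"fingers":255},{"tx":-4,"ty":-6,"tz":120,"rx":-0.086,"ry":0.936,"rz":0,"fingers":255}]'; python3 -c "
from h import *
o,_=obs();print(o['qpos'].round(3))"
```

```text
t: 12.1
ee_pos: [428.4, 299.4, 193.9]
orientation: [-1.603, 1.44, -0.919]
ft_force: [0.3, 0.1, -1.4]
width: 10.1
t 12.10 pos [428.4 299.4 193.9] F [ 0.3  0.1 -1.4] w 10.1 
 [[ 0.097 -0.433  0.896]
 [-0.995 -0.056  0.081]
 [ 0.015 -0.9   -0.436]]
[0.496 0.526 1.636 0.16  1.408 0.342]
```

```bash
python3 -m creep '[{"tx":-12,"ty":-4,"tz":-50,"rx":0,"ry":0,"rz":0,"fingers":255},{"tx":-12,"ty":-4,"tz":-100,"rx":0,"ry":0,"rz":0,"fingers":255},{"tx":-12,"ty":-4,"tz":-125,"rx":0,"ry":0,"rz":0,"fingers":255},{"tx":-12,"ty":-4,"tz":-135,"rx":0,"ry":0,"rz":0,"fingers":255},{"tx":-12,"ty":-4,"tz":-142,"rx":0,"ry":0,"rz":0,"fingers":255},{"tx":-12,"ty":-4,"tz":-142,"rx":0,"ry":0,"rz":0,"fingers":255},{"tx":-12,"ty":-4,"tz":-142,"rx":0,"ry":0,"rz":0,"fingers":255}]'; python3 -c "
from h import *
o,_=obs();print(o['qpos'].round(3))
im=ctrl.get_image('side');crop(im,'e2s',200,100,400,240,4);crop(ctrl.get_image('top'),'e2',120,170,300,320,4)"
```

```text
t: 12.98
ee_pos: [416.0, 296.2, 54.1]
orientation: [-1.601, 1.438, -0.918]
ft_force: [0.9, 0.5, -0.9]
width: 9.9
t 12.97 pos [416.  296.2  54.1] F [ 0.9  0.5 -0.9] w 9.9 
 [[ 0.099 -0.431  0.897]
 [-0.995 -0.055  0.083]
 [ 0.014 -0.901 -0.434]]
[0.501 0.708 1.71  0.175 1.152 0.3  ]
```

View pics/e2s.png

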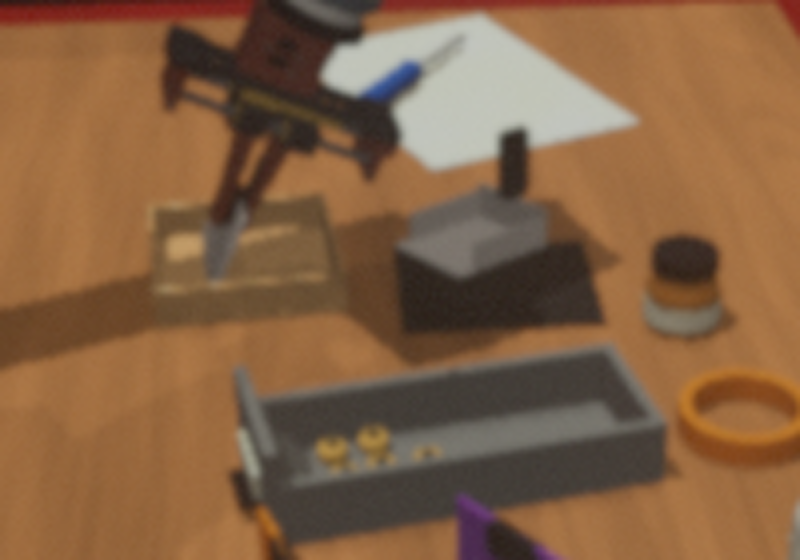

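View pics/e2.png

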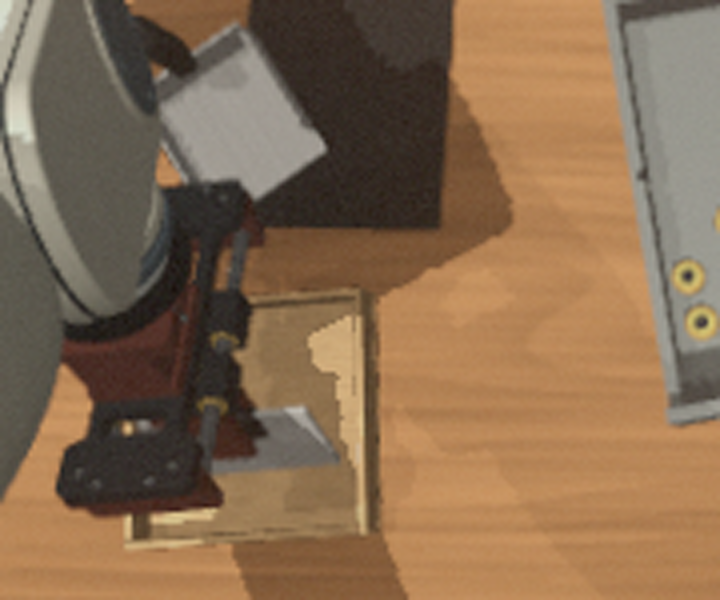

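```bash
python3 -m creep '[{"tx":0,"ty":0,"tz":-4,"rx":0,"ry":0,"rz":0,"fingers":255},{"tx":0,"ty":0,"tz":-5,"rx":0,"ry":0,"rz":0,"fingers":255},{"tx":0,"ty":0,"tz":-5,"rx":0,"ry":0,"rz":0,"fingers":255},{"tx":0,"ty":0,"tz":-5,"rx":0,"ry":0,"rz":0,"fingers":150},{"tx":0,"ty":0,"tz":-5,"rx":0,"ry":0,"rz":0,"fingers":60},{"tx":0,"ty":0,"tz":-5,"rx":0,"ry":0,"rz":0,"fingers":60},{"tx":0,"ty":0,"tz":-5,"rx":0,"ry":0,"rz":0,"fingers":60},{"tx":0,"ty":0,"tz":-5,"rx":0,"ry":0,"rz":0,"fingers":60},{"tx":0,"ty":0,"tz":-5,"rx":0,"ry":0,"rz":0,"fingers":60}]'
```

```text
t: 14.2
ee_pos: [415.4, 295.8, 48.2]
orientation: [-1.603, 1.439, -0.918]
ft_force: [0.1, -0.8, -0.4]
width: 65.5
```

```bash
python3 -m creep '[{"tx":4,"ty":0,"tz":9,"rx":0,"ry":0,"rz":0,"fingers":60},{"tx":8,"ty":1,"tz":18,"rx":0,"ry":0,"rz":0,"fingers":60},{"tx":13,"ty":2,"tz":27,"rx":0,"ry":0,"rz":0,"fingers":60},{"tx":22,"ty":3,"tz":45,"rx":0,"ry":0,"rz":0,"fingers":60},{"tx":30,"ty":4,"tz":63,"rx":0,"ry":0,"rz":0,"fingers":60},{"tx":43,"ty":5,"tz":90,"rx":0,"ry":0,"rz":0,"fingers":60},{"tx":43,"ty":5,"tz":140,"rx":0,"ry":0,"rz":0,"fingers":60},{"tx":43,"ty":5,"tz":160,"rx":0,"ry":0,"rz":0,"fingers":60}]'; python3 -c "
from h import *
o,_=obs();print(o['qpos'].round(3))
im=ctrl.get_image('side');crop(im,'e3s',200,100,400,240,4)"
```

```text
t: 15.2
ee_pos: [459.8, 301.4, 211.2]
orientation: [-1.599, 1.437, -0.919]
ft_force: [0.7, 0.1, -0.0]
width: 67.1
t 15.20 pos [459.8 301.4 211.2] F [ 0.7  0.1 -0. ] w 67.1 
 [[ 0.098 -0.429  0.898]
 [-0.995 -0.054  0.083]
 [ 0.013 -0.902 -0.432]]
[0.477 0.541 1.559 0.15  1.465 0.333]
```

View pics/e3s.png

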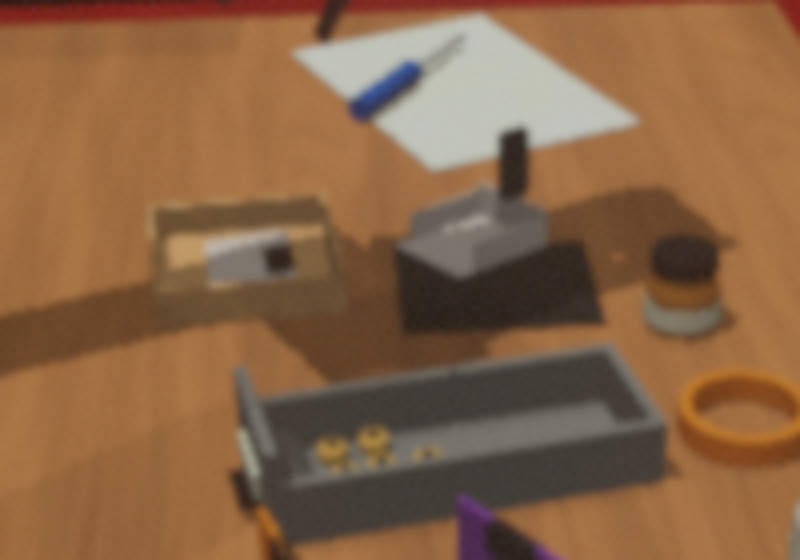

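```bash
python3 -m creep '[{"tx":0,"ty":0,"tz":20,"rx":0.016,"ry":-0.17,"rz":0,"fingers":0},{"tx":0,"ty":0,"tz":40,"rx":0.032,"ry":-0.34,"rz":0,"fingers":0},{"tx":-20,"ty":0,"tz":40,"rx":0.041,"ry":-0.446,"rz":0,"fingers":0},{"tx":-40,"ty":0,"tz":40,"rx":0.041,"ry":-0.446,"rz":0,"fingers":0},{"tx":-40,"ty":0,"tz":40,"rx":0.041,"ry":-0.446,"rz":0,"fingers":0},{"tx":-40,"ty":0,"tz":40,"rx":0.041,"ry":-0.446,"rz":0,"fingers":0}]'; python3 -c "
from h import *
o,_=obs();print(o['qpos'].round(3))
im=ctrl.get_image('side');crop(im,'g1s',310,110,410,200,8);crop(ctrl.get_image('top'),'g1',120,140,260,260,5)"
```

```text
t: 16.0
ee_pos: [419.4, 301.1, 247.8]
orientation: [-1.266, 1.136, -1.152]
ft_force: [-0.2, -0.2, 0.5]
width: 88.1
t 16.00 pos [419.4 301.1 247.8] F [-0.2 -0.2  0.5] w 88.1 
 [[ 0.092 -0.003  0.996]
 [-0.996 -0.016  0.091]
 [ 0.016 -1.    -0.004]]
[ 0.607  0.248  1.845 -0.014  1.061  0.522]
```

View pics/g1.png

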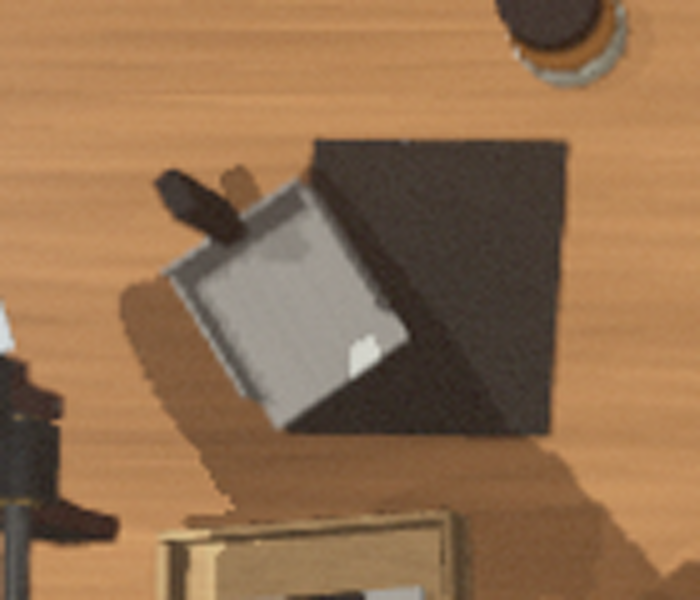

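View pics/g1s.png

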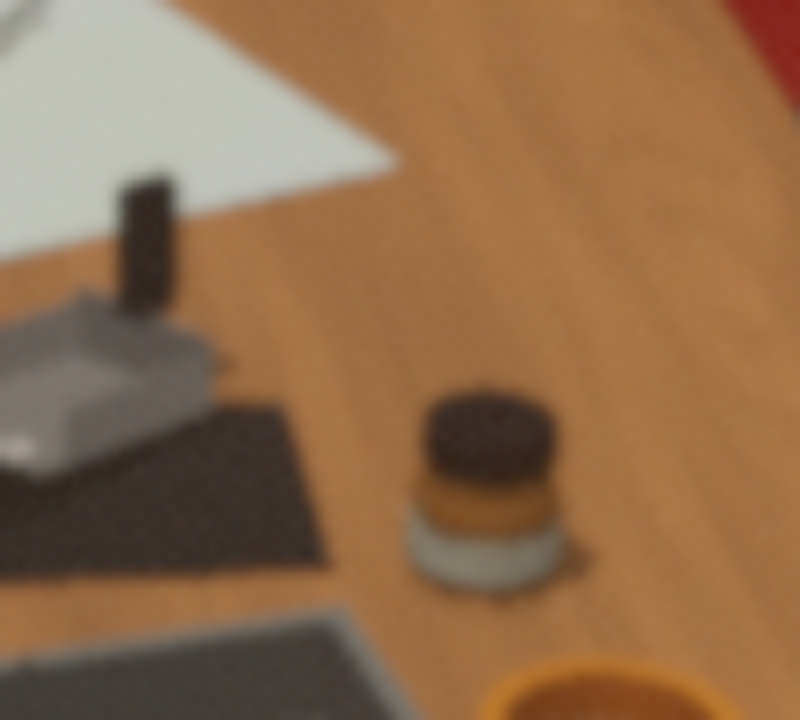

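```bash
cat > sfit.py <<'E'
from h import *
from scipy.optimize import least_squares
def sfit(imT,imS,tp,sp,p0,tilt=True):
    """tp: list (model pt, uv); sp same. pose p=x,y,z,yaw,roll,pitch"""
    MT=np.array([a for a,_ in tp],float);UT=np.array([b for _,b in tp],float)
    MS=np.array([a for a,_ in sp],float);US=np.array([b for _,b in sp],float)
    def W(p,M): return R.from_euler("ZXY",[p[3],p[4],p[5]]).apply(M)+p[:3]
    def f(p): return np.r_[(proj(imT,W(p,MT))-UT).ravel(),(proj(imS,W(p,MS))-US).ravel(),(p[4]*10 if tilt else p[4]*1e4),(p[5]*10 if tilt else p[5]*1e4),(p[2]-1.5)*.3]
    r=least_squares(f,p0);print("pose",r.x.round(3),"res",r.fun.round(1).tolist());return r.x,(lambda M:W(r.x,np.array(M,float)))
def rect(a,b,c,d,z):return [[a,c,z],[b,c,z],[b,d,z],[a,d,z],[a,c,z]]
def draw(W):
    G=(0,255,0);Rr=(0,0,255);Y=(255,255,0)
    return [(W(rect(-50,38,-39,39,0)),G),(W(rect(-35,38,-39,39,24)),Rr),(W(rect(28,52,-7,7,85)),Y),(W(rect(28,52,-7,7,30)),Y)]
E
python3 - <<'E'
from sfit import *
T=ctrl.get_image("top");S=ctrl.get_image("side")
t=lambda c:np.array(c)/5+[120,140]-.5
s=lambda c:np.array(c)/8+[310,110]-.5
tp=[([-50,39,1],t([280,430])),([-50,-39,1],t([408,335])),([38,39,30],t([165,272])),([38,-39,30],t([300,180])),([40,0,85],t([172,182]))]
sp=[([40,0,85],s([148,181])),([-50,-39,1],s([45,478])),([38,-39,30],s([213,350]))]
p,W=sfit(T,S,tp,sp,[620,270,2,.6,0,0])
g=W([[40,0,62],[40,0,0]]);print("grip",g.round(1))
crop(T,"g2",120,140,260,260,5,draw(W));crop(S,"g2s",290,110,390,200,8,draw(W))
E
```

```text
pose [ 6.05491e+02  3.29492e+02  2.74000e+00  6.36000e-01 -3.00000e-02
  6.40000e-02] res [-0.3, -0.5, 0.6, -0.2, -0.3, -0.0, -0.5, -0.3, 0.4, 0.9, 0.5, 0.7, -0.5, -0.1, -0.2, -0.1, -0.3, 0.6, 0.4]
grip [[6.398e+02 3.570e+02 6.200e+01]
 [6.376e+02 3.531e+02 2.000e-01]]
```

View pics/g2.png

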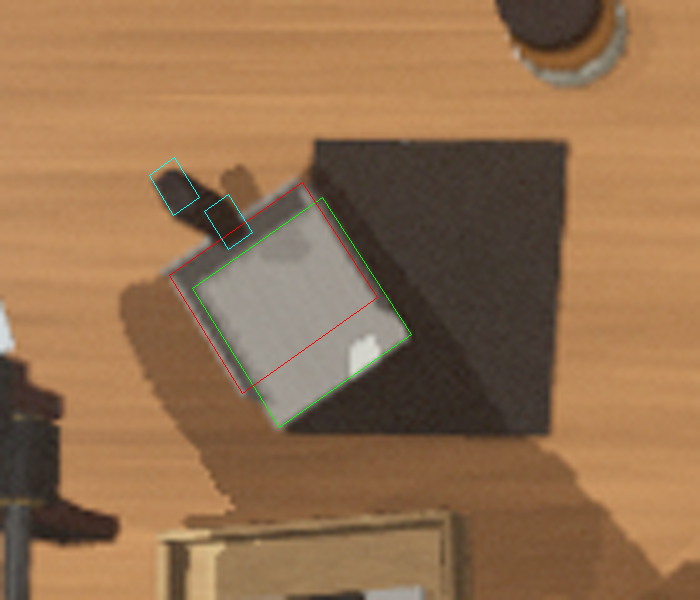

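View pics/g2s.png

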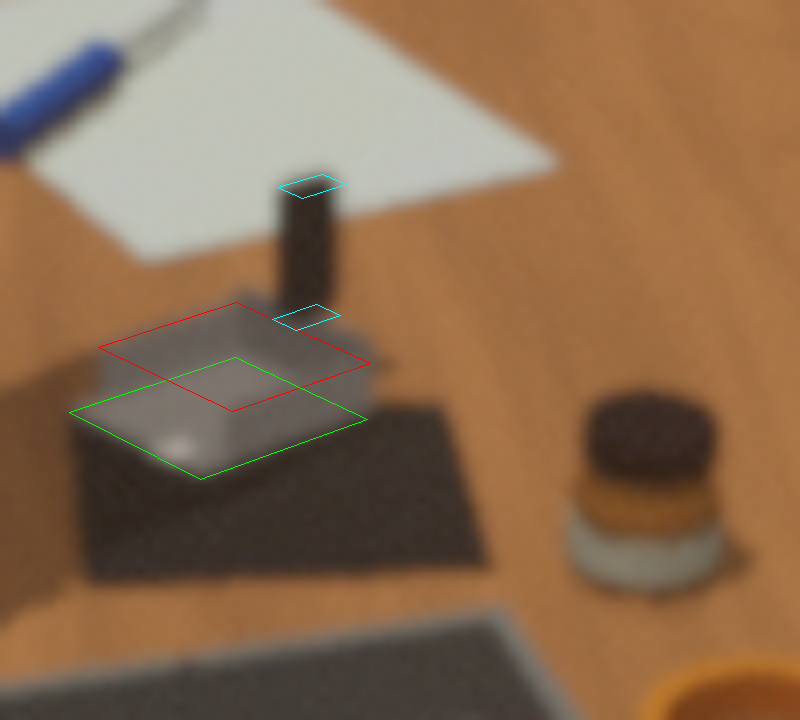

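```bash
python3 -m creep '[{"tx":45,"ty":12,"tz":0,"rx":0,"ry":0,"rz":-0.18,"fingers":0},{"tx":90,"ty":24,"tz":0,"rx":0,"ry":0,"rz":-0.36,"fingers":0},{"tx":135,"ty":36,"tz":0,"rx":0,"ry":0,"rz":-0.54,"fingers":0},{"tx":180,"ty":48,"tz":0,"rx":0,"ry":0,"rz":-0.72,"fingers":0},{"tx":220,"ty":55,"tz":0,"rx":0,"ry":0,"rz":-0.9,"fingers":0},{"tx":220,"ty":55,"tz":-50,"rx":0,"ry":0,"rz":-1.027,"fingers":0},{"tx":220,"ty":55,"tz":-100,"rx":0,"ry":0,"rz":-1.027,"fingers":0},{"tx":220,"ty":55,"tz":-100,"rx":0,"ry":0,"rz":-1.027,"fingers":0},{"tx":220,"ty":55,"tz":-100,"rx":0,"ry":0,"rz":-1.027,"fingers":0}]'; python3 -c "
from h import *
o,_=obs();print(o['qpos'].round(3))
im=ctrl.get_image('side');crop(im,'g3s',270,80,390,200,6)"
```

```text
t: 17.32
ee_pos: [639.6, 356.2, 149.7]
orientation: [-0.626, 1.86, -1.864]
ft_force: [0.3, -0.2, 0.2]
width: 88.0
t 17.32 pos [639.6 356.2 149.7] F [ 0.3 -0.2  0.2] w 88.0 
 [[-0.805 -0.013  0.594]
 [-0.593 -0.006 -0.805]
 [ 0.014 -1.    -0.003]]
[4.920e-01 6.700e-01 1.406e+00 1.000e-03 1.080e+00 1.426e+00]
```

View pics/g3s.png

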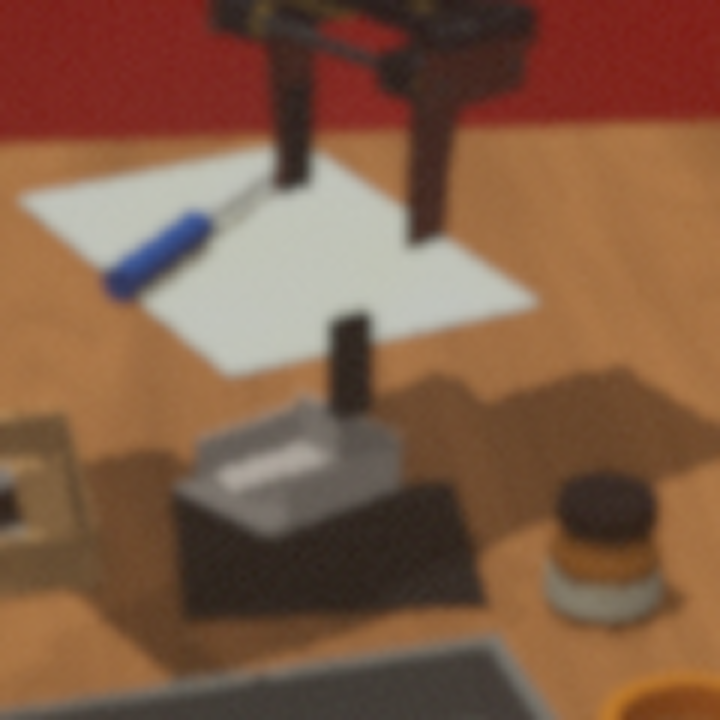

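```bash
python3 -m creep '[{"tx":0,"ty":0,"tz":-30,"rx":-0.057,"ry":0.022,"rz":0,"fingers":0},{"tx":0,"ty":0,"tz":-60,"rx":-0.057,"ry":0.022,"rz":0,"fingers":0},{"tx":0,"ty":0,"tz":-85,"rx":-0.057,"ry":0.022,"rz":0,"fingers":0},{"tx":0,"ty":0,"tz":-98,"rx":-0.057,"ry":0.022,"rz":0,"fingers":0},{"tx":0,"ty":0,"tz":-98,"rx":-0.057,"ry":0.022,"rz":0,"fingers":0},{"tx":0,"ty":0,"tz":-98,"rx":-0.057,"ry":0.022,"rz":0,"fingers":150},{"tx":0,"ty":0,"tz":-98,"rx":-0.057,"ry":0.022,"rz":0,"fingers":255},{"tx":0,"ty":0,"tz":-98,"rx":-0.057,"ry":0.022,"rz":0,"fingers":255},{"tx":0,"ty":0,"tz":-98,"rx":-0.057,"ry":0.022,"rz":0,"fingers":255},{"tx":0,"ty":0,"tz":-98,"rx":-0.057,"ry":0.022,"rz":0,"fingers":255}]'; python3 -m creep '[{"tx":0,"ty":0,"tz":0,"rx":0,"ry":0,"rz":0,"fingers":255},{"tx":0,"ty":0,"tz":0,"rx":0,"ry":0,"rz":0,"fingers":255},{"tx":0,"ty":0,"tz":0,"rx":0,"ry":0,"rz":0,"fingers":255},{"tx":0,"ty":0,"tz":0,"rx":0,"ry":0,"rz":0,"fingers":255},{"tx":0,"ty":0,"tz":0,"rx":0,"ry":0,"rz":0,"fingers":255}]';python3 -c "
from h import *
o,_=obs()
im=ctrl.get_image('side');crop(im,'g4s',270,80,390,200,6)"
```

```text
t: 18.62
ee_pos: [638.5, 355.8, 50.3]
orientation: [-0.67, 1.827, -1.924]
ft_force: [0.2, 0.6, 0.0]
width: 41.2
t: 19.25
ee_pos: [638.5, 355.8, 50.3]
orientation: [-0.671, 1.827, -1.924]
ft_force: [-0.7, -0.4, 0.6]
width: 14.0
t 19.25 pos [638.5 355.8  50.3] F [-0.7 -0.4  0.6] w 14.0 
 [[-0.804 -0.037  0.594]
 [-0.591 -0.064 -0.804]
 [ 0.067 -0.997  0.03 ]]
```

View pics/g4s.png

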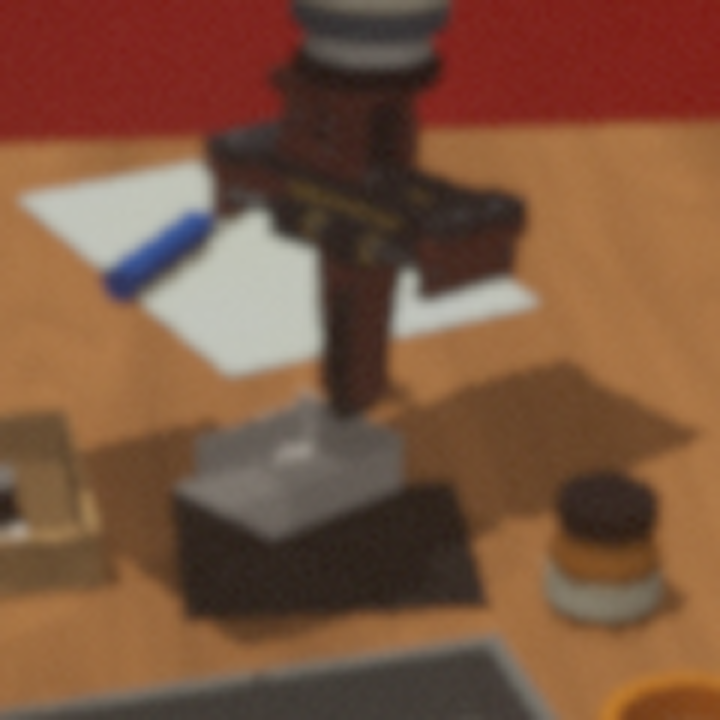

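```bash
python3 -m creep '[{"tx":0,"ty":0,"tz":10,"rx":0,"ry":0,"rz":0,"fingers":255},{"tx":0,"ty":0,"tz":30,"rx":0,"ry":0,"rz":0,"fingers":255},{"tx":0,"ty":0,"tz":70,"rx":0.03,"ry":-0.018,"rz":0,"fingers":255},{"tx":0,"ty":0,"tz":110,"rx":0.064,"ry":-0.037,"rz":0,"fingers":255},{"tx":0,"ty":0,"tz":150,"rx":0.064,"ry":-0.037,"rz":0,"fingers":255},{"tx":0,"ty":0,"tz":150,"rx":0.064,"ry":-0.037,"rz":0,"fingers":255},{"tx":0,"ty":0,"tz":150,"rx":0.064,"ry":-0.037,"rz":0,"fingers":255}]'; python3 -c "
from h import *
o,_=obs();print(o['qpos'].round(3))
im=ctrl.get_image('side');crop(im,'g5s',270,50,410,200,5)"
```

```text
t: 20.18
ee_pos: [638.1, 355.7, 200.4]
orientation: [-0.61, 1.857, -1.857]
ft_force: [-0.7, 0.5, -1.4]
width: 13.7
t 20.18 pos [638.1 355.7 200.4] F [-0.7  0.5 -1.4] w 13.7 
 [[-0.805  0.     0.593]
 [-0.593  0.    -0.805]
 [-0.    -1.     0.   ]]
[ 0.492  0.608  1.392 -0.     1.141  1.428]
```

View pics/g5s.png

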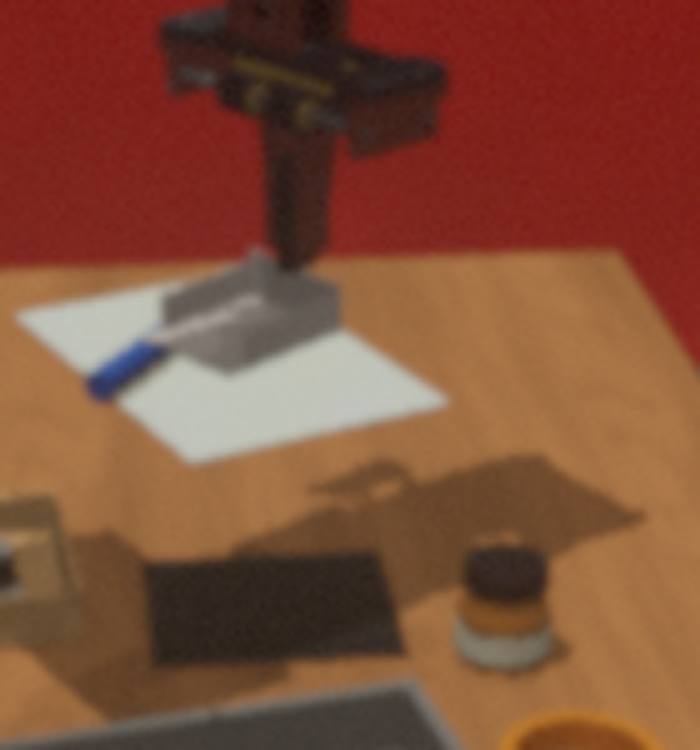

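```bash
python3 -m creep '[{"tx":3,"ty":-52,"tz":0,"rx":0,"ry":0,"rz":-0.1,"fingers":255},{"tx":6,"ty":-104,"tz":0,"rx":0,"ry":0,"rz":-0.2,"fingers":255},{"tx":9,"ty":-156,"tz":0,"rx":0,"ry":0,"rz":-0.3,"fingers":255},{"tx":12,"ty":-208,"tz":0,"rx":0,"ry":0,"rz":-0.4,"fingers":255},{"tx":15,"ty":-260,"tz":0,"rx":0,"ry":0,"rz":-0.452,"fingers":255},{"tx":18,"ty":-312,"tz":0,"rx":0,"ry":0,"rz":-0.452,"fingers":255},{"tx":18,"ty":-312,"tz":-30,"rx":0,"ry":0,"rz":-0.452,"fingers":255},{"tx":18,"ty":-312,"tz":-60,"rx":0,"ry":0,"rz":-0.452,"fingers":255},{"tx":18,"ty":-312,"tz":-60,"rx":0,"ry":0,"rz":-0.452,"fingers":255},{"tx":18,"ty":-312,"tz":-60,"rx":0,"ry":0,"rz":-0.452,"fingers":255}]'; python3 -c "
from h import *
o,_=obs();print(o['qpos'].round(3))
im=ctrl.get_image('side');crop(im,'g6s',250,110,400,240,5);crop(ctrl.get_image('top'),'g6',250,130,350,280,5)"
```

```text
t: 21.48
ee_pos: [656.6, 44.1, 140.2]
orientation: [-0.196, 2.125, -2.125]
ft_force: [-0.1, -0.2, -0.7]
width: 13.9
t 21.48 pos [656.6  44.1 140.2] F [-0.1 -0.2 -0.7] w 13.9 
 [[-0.983 -0.     0.182]
 [-0.182 -0.    -0.983]
 [ 0.    -1.     0.   ]]
[ 0.049  0.576  1.61  -0.     0.956  1.436]
```

View pics/g6s.png

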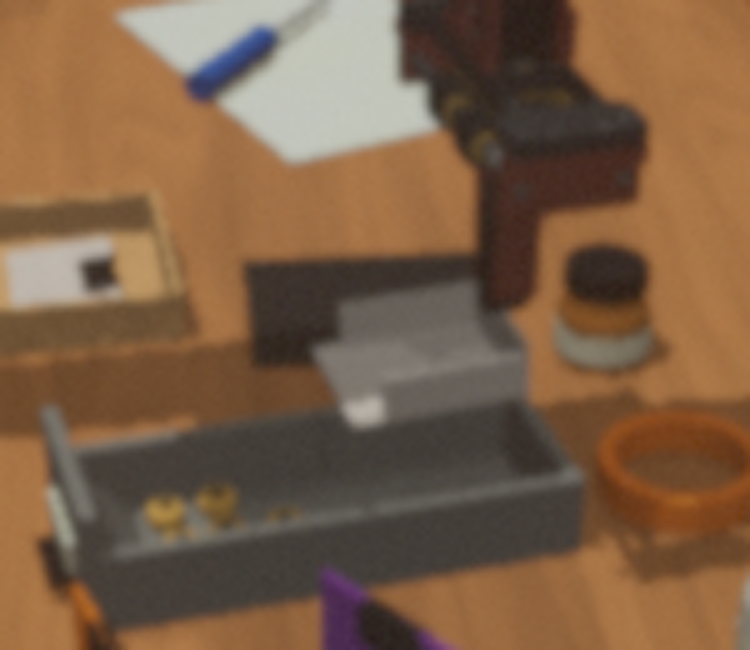

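View pics/g6.png

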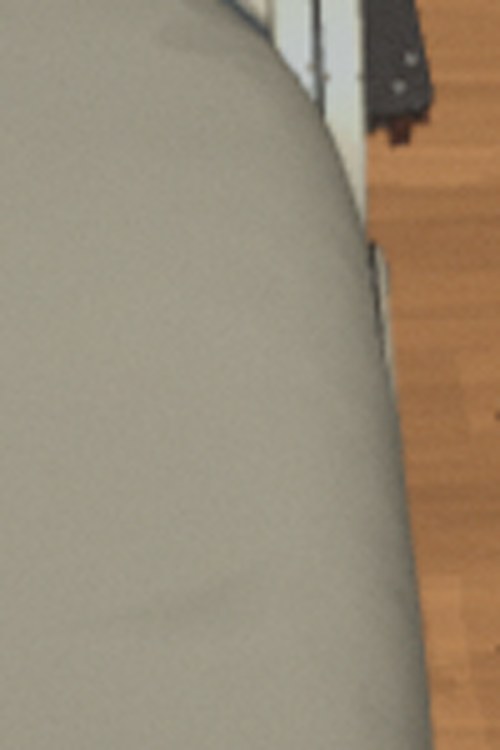

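```bash
cat > sin.py <<'E'
from sfit import *
import sys
# scoop frame from tool: scoop x=-tool x, z=-tool y, y=-tool z ; grip = TCP-11*tool y
def scoopW(o,dx=0.,dz=0.):
    Rt=R.from_rotvec(o["orientation"]).as_matrix();S=np.c_[-Rt[:,0],-Rt[:,2],-Rt[:,1]];g=o["ee_pos"]-11*Rt[:,1]
    return lambda M:(np.array(M,float)-[40-dx,0,62-dz])@S.T+g
DR=[572.45,27.66,.184];PAN=[574.9,-325.06,-.111]
def todr(P,f=DR):
    c,s=np.cos(f[2]),np.sin(f[2]);P=np.array(P);d=P[:,:2]-f[:2];return np.c_[d@np.array([[c,-s],[s,c]]),P[:,2]]
if __name__=="__main__":
    n=sys.argv[1];x0,y0,x1,y1,s=map(int,sys.argv[2:7])
    o,_=obs();print(o["qpos"].round(2));W=scoopW(o);P=W([[-50,39,0],[-50,-39,0],[52,0,0],[40,0,62]])
    print("lipL,lipR,rear,grip drawer:",todr(P).round(1).tolist());print(" pan:",todr(P,PAN).round(1).tolist())
    crop(ctrl.get_image("side"),n,x0,y0,x1,y1,s,draw(W) if len(sys.argv)>7 else None)
E
python3 sin.py g7s 290 130 380 220 8 d
```

```text
t 21.57 pos [657.2  44.1 141.3] F [-0.3  0.9 -1.6] w 13.7 
 [[-0.983  0.002  0.183]
 [-0.183 -0.    -0.983]
 [-0.002 -1.     0.   ]]
[ 0.05  0.57  1.61 -0.    0.96  1.44]
lipL,lipR,rear,grip drawer: [[-3.5, 39.7, 90.1], [-3.6, -38.3, 90.1], [98.4, 0.7, 90.3], [86.3, 0.7, 152.3]]
 pan: [[-56.4, 387.3, 90.1], [-33.8, 312.6, 90.1], [52.5, 379.5, 90.3], [40.9, 376.1, 152.3]]
```

View pics/g7s.png

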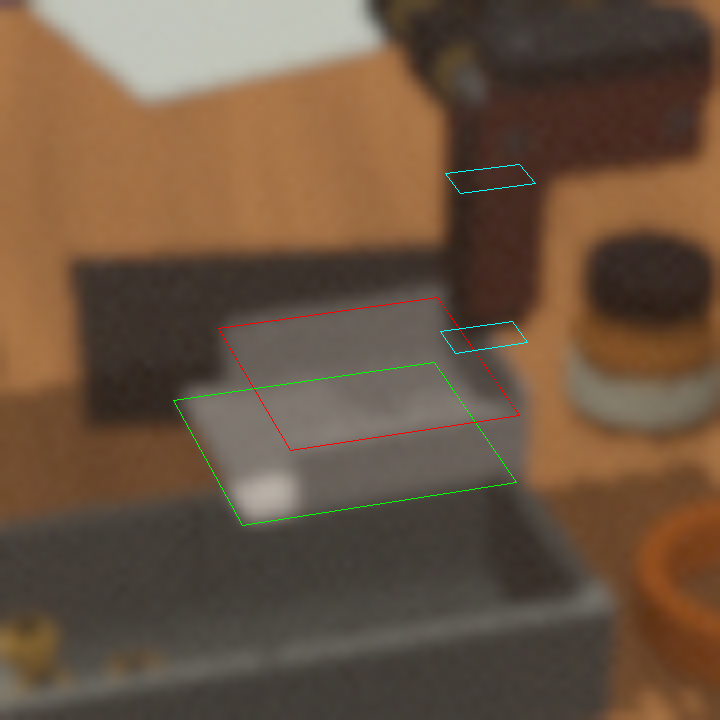

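```bash
python3 -m creep '[{"tx":-3,"ty":-1,"tz":-25,"rx":0,"ry":0,"rz":0,"fingers":255},{"tx":-3,"ty":-1,"tz":-50,"rx":0,"ry":0,"rz":0,"fingers":255},{"tx":-3,"ty":-1,"tz":-65,"rx":0,"ry":0,"rz":0,"fingers":255},{"tx":-3,"ty":-1,"tz":-75,"rx":0,"ry":0,"rz":0,"fingers":255},{"tx":-3,"ty":-1,"tz":-80,"rx":0,"ry":0,"rz":0,"fingers":255},{"tx":-3,"ty":-1,"tz":-80,"rx":0,"ry":0,"rz":0,"fingers":255}]'; python3 sin.py g8s 250 130 380 220 6 d
```

```text
t: 22.38
ee_pos: [653.7, 42.9, 60.4]
orientation: [-0.195, 2.125, -2.125]
ft_force: [-1.2, -0.0, -0.9]
width: 14.1
t 22.38 pos [653.7  42.9  60.4] F [-1.2 -0.  -0.9] w 14.1 
 [[-0.983  0.001  0.182]
 [-0.182 -0.    -0.983]
 [-0.001 -1.     0.   ]]
[ 0.05  0.68  1.64 -0.    0.82  1.44]
lipL,lipR,rear,grip drawer: [[-7.3, 39.2, 9.3], [-7.4, -38.8, 9.4], [94.7, 0.1, 9.4], [82.6, 0.1, 71.4]]
 pan: [[-59.9, 385.6, 9.3], [-37.3, 311.0, 9.4], [49.1, 377.9, 9.4], [37.5, 374.4, 71.4]]
```

View pics/g8s.png

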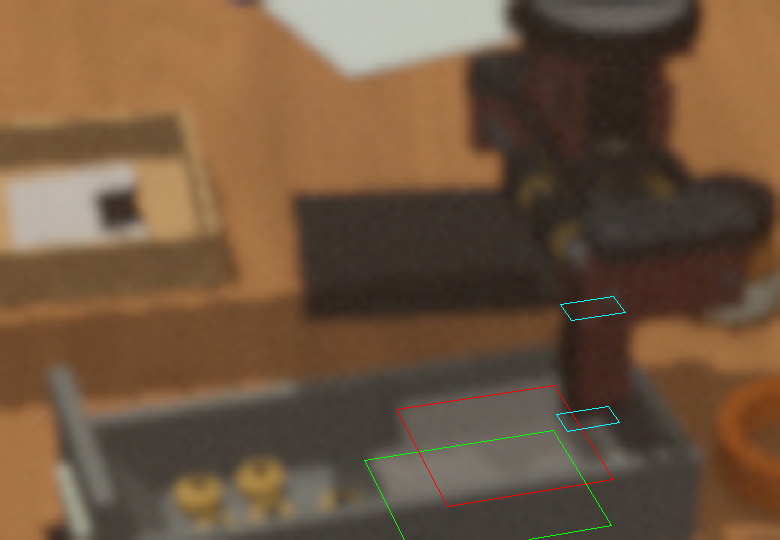

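```bash
python3 -m creep '[{"tx":0,"ty":0,"tz":0,"rx":0.005,"ry":-0.03,"rz":0,"fingers":255},{"tx":0,"ty":0,"tz":-1,"rx":0.005,"ry":-0.03,"rz":0,"fingers":255},{"tx":0,"ty":0,"tz":-2,"rx":0.005,"ry":-0.03,"rz":0,"fingers":255},{"tx":0,"ty":0,"tz":-2,"rx":0.005,"ry":-0.03,"rz":0,"fingers":255}]'; python3 -m creep '[{"tx":0,"ty":0,"tz":-0.5,"rx":0,"ry":0,"rz":0,"fingers":255},{"tx":0,"ty":0,"tz":-1,"rx":0,"ry":0,"rz":0,"fingers":255},{"tx":0,"ty":0,"tz":-1,"rx":0,"ry":0,"rz":0,"fingers":255}]';python3 -m creep '[{"tx":0,"ty":0,"tz":-0.5,"rx":0,"ry":0,"rz":0,"fingers":255},{"tx":0,"ty":0,"tz":-1,"rx":0,"ry":0,"rz":0,"fingers":255},{"tx":0,"ty":0,"tz":-1,"rx":0,"ry":0,"rz":0,"fingers":255}]';python3 -m creep '[{"tx":0,"ty":0,"tz":-0.5,"rx":0,"ry":0,"rz":0,"fingers":255},{"tx":0,"ty":0,"tz":-1,"rx":0,"ry":0,"rz":0,"fingers":255},{"tx":0,"ty":0,"tz":-1,"rx":0,"ry":0,"rz":0,"fingers":255}]'
```

```text
t: 22.92
ee_pos: [653.9, 42.9, 58.6]
orientation: [-0.161, 2.114, -2.109]
ft_force: [0.4, -0.0, 0.7]
width: 13.8
t: 23.3
ee_pos: [654.3, 43.0, 58.2]
orientation: [-0.16, 2.113, -2.109]
ft_force: [-0.5, 1.9, 5.5]
width: 13.5
t: 23.68
ee_pos: [654.8, 43.0, 57.5]
orientation: [-0.158, 2.113, -2.108]
ft_force: [0.4, 0.3, 6.4]
width: 14.1
t: 24.05
ee_pos: [655.4, 43.1, 56.8]
orientation: [-0.157, 2.112, -2.107]
ft_force: [2.1, 1.2, 7.4]
width: 13.7
```

```bash
python3 -m creep '[{"tx":-6,"ty":-1.1,"tz":0.5,"rx":0,"ry":0,"rz":0,"fingers":255},{"tx":-12,"ty":-2.2,"tz":0.5,"rx":0,"ry":0,"rz":0,"fingers":255},{"tx":-18,"ty":-3.3,"tz":0.5,"rx":0,"ry":0,"rz":0,"fingers":255},{"tx":-24,"ty":-4.5,"tz":0.5,"rx":0,"ry":0,"rz":0,"fingers":255},{"tx":-30,"ty":-5.6,"tz":0.5,"rx":0,"ry":0,"rz":0,"fingers":255},{"tx":-36,"ty":-6.7,"tz":0.5,"rx":0,"ry":0,"rz":0,"fingers":255},{"tx":-42,"ty":-7.8,"tz":0.5,"rx":0,"ry":0,"rz":0,"fingers":255},{"tx":-48,"ty":-8.9,"tz":0.5,"rx":0,"ry":0,"rz":0,"fingers":255},{"tx":-48,"ty":-8.9,"tz":0.5,"rx":0,"ry":0,"rz":0,"fingers":255}]'; python3 sin.py h1s 250 130 380 220 6
```

```text
t: 25.18
ee_pos: [605.8, 33.8, 56.5]
orientation: [-0.16, 2.113, -2.109]
ft_force: [1.6, 0.1, 7.6]
width: 13.9
t 25.18 pos [605.8  33.8  56.5] F [1.6 0.1 7.6] w 13.9 
 [[-0.983  0.032  0.182]
 [-0.182  0.005 -0.983]
 [-0.032 -0.999  0.001]]
[0.03 0.62 1.78 0.01 0.7  1.42]
lipL,lipR,rear,grip drawer: [[-54.4, 39.0, 2.7], [-54.5, -39.0, 2.7], [47.5, -0.1, 5.9], [33.5, -0.0, 67.5]]
 pan: [[-104.9, 371.8, 2.7], [-82.3, 297.1, 2.7], [4.0, 364.0, 5.9], [-9.4, 360.0, 67.5]]
```

View pics/h1s.png

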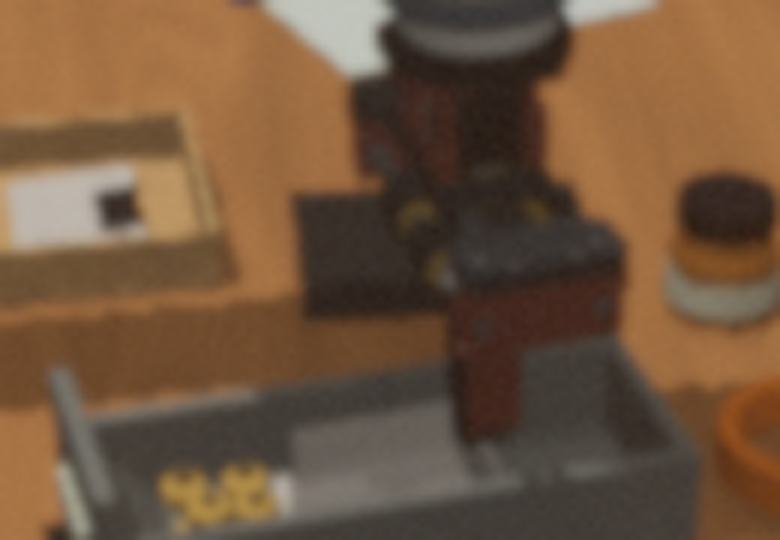

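```bash
python3 -m creep '[{"tx":-4,"ty":-0.7,"tz":0,"rx":0,"ry":0,"rz":0,"fingers":255},{"tx":-8,"ty":-1.5,"tz":0,"rx":0,"ry":0,"rz":0,"fingers":255},{"tx":-12,"ty":-2.2,"tz":0,"rx":0,"ry":0,"rz":0,"fingers":255},{"tx":-16,"ty":-3,"tz":0,"rx":0,"ry":0,"rz":0,"fingers":255},{"tx":-20,"ty":-3.7,"tz":0,"rx":0,"ry":0,"rz":0,"fingers":255},{"tx":-24,"ty":-4.5,"tz":0,"rx":0,"ry":0,"rz":0,"fingers":255}]'; python3 sin.py h2s 250 150 340 220 8
```

```text
t: 25.98
ee_pos: [583.0, 29.5, 56.8]
orientation: [-0.157, 2.112, -2.108]
ft_force: [2.9, 1.0, 7.3]
width: 13.8
t 25.98 pos [583.   29.5  56.8] F [2.9 1.  7.3] w 13.8 
 [[-0.983  0.034  0.182]
 [-0.182  0.005 -0.983]
 [-0.034 -0.999  0.001]]
[0.03 0.6  1.84 0.01 0.67 1.41]
lipL,lipR,rear,grip drawer: [[-77.5, 38.9, 2.7], [-77.5, -39.1, 2.8], [24.4, -0.2, 6.2], [10.3, -0.1, 67.8]]
 pan: [[-126.9, 364.9, 2.7], [-104.3, 290.3, 2.8], [-18.1, 357.2, 6.2], [-31.6, 353.2, 67.8]]
```

View pics/h2s.png

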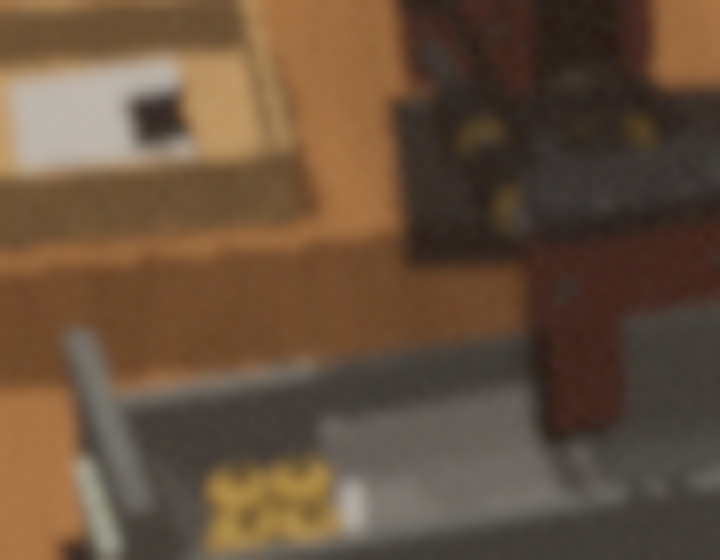

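```bash
python3 -m creep '[{"tx":-3,"ty":-0.5,"tz":0,"rx":0,"ry":0,"rz":0,"fingers":255},{"tx":-6,"ty":-1.1,"tz":0,"rx":0,"ry":0,"rz":0,"fingers":255},{"tx":-9,"ty":-1.6,"tz":0,"rx":0,"ry":0,"rz":0,"fingers":255},{"tx":-12,"ty":-2.2,"tz":0,"rx":0,"ry":0,"rz":0,"fingers":255},{"tx":-15,"ty":-2.8,"tz":0,"rx":0,"ry":0,"rz":0,"fingers":255}]'; python3 sin.py h3s 250 150 340 220 8
```

```text
t: 26.65
ee_pos: [568.0, 26.6, 56.8]
orientation: [-0.157, 2.112, -2.108]
ft_force: [3.5, 0.7, 7.3]
width: 13.6
t 26.65 pos [568.   26.6  56.8] F [3.5 0.7 7.3] w 13.6 
 [[-0.983  0.034  0.182]
 [-0.182  0.005 -0.983]
 [-0.034 -0.999  0.001]]
[0.02 0.58 1.87 0.01 0.65 1.41]
lipL,lipR,rear,grip drawer: [[-92.7, 38.8, 2.7], [-92.8, -39.2, 2.8], [9.2, -0.3, 6.2], [-4.9, -0.2, 67.8]]
 pan: [[-141.5, 360.5, 2.7], [-118.9, 285.8, 2.8], [-32.6, 352.7, 6.2], [-46.2, 348.7, 67.8]]
```

View pics/h3s.png

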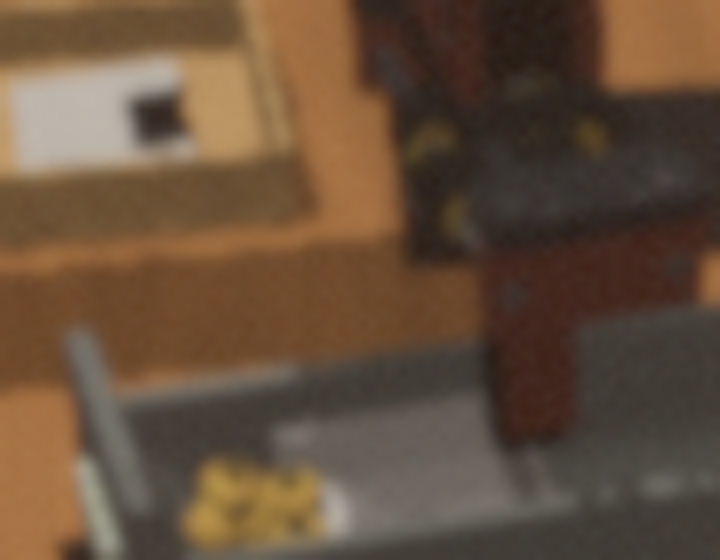

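```bash
python3 -m creep '[{"tx":-2,"ty":-0.4,"tz":0,"rx":0,"ry":0,"rz":0,"fingers":255},{"tx":-4,"ty":-0.7,"tz":0,"rx":0,"ry":0,"rz":0,"fingers":255},{"tx":-6,"ty":-1.1,"tz":0,"rx":0,"ry":0,"rz":0,"fingers":255},{"tx":-8,"ty":-1.5,"tz":0,"rx":0,"ry":0,"rz":0,"fingers":255}]'; python3 sin.py h4s 250 150 340 220 8 d
```

```text
t: 27.2
ee_pos: [561.3, 25.2, 57.1]
orientation: [-0.155, 2.11, -2.107]
ft_force: [7.4, 1.7, 5.7]
width: 14.1
t 27.20 pos [561.3  25.2  57.1] F [7.4 1.7 5.7] w 14.1 
 [[-0.983  0.037  0.182]
 [-0.182  0.005 -0.983]
 [-0.037 -0.999  0.002]]
[0.02 0.58 1.89 0.01 0.64 1.4 ]
lipL,lipR,rear,grip drawer: [[-99.5, 38.6, 2.8], [-99.5, -39.4, 2.9], [2.4, -0.5, 6.6], [-11.9, -0.3, 68.1]]
 pan: [[-147.9, 358.3, 2.8], [-125.3, 283.6, 2.9], [-39.1, 350.5, 6.6], [-52.8, 346.5, 68.1]]
```

View pics/h4s.png

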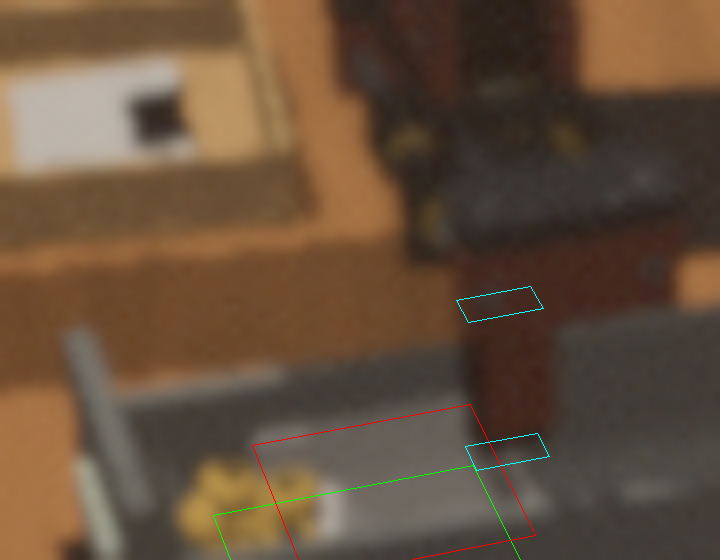

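```bash
python3 -m creep '[{"tx":-0.5,"ty":0,"tz":-0.5,"rx":-0.01,"ry":0.052,"rz":0,"fingers":255},{"tx":-1.6,"ty":-0.3,"tz":-0.5,"rx":-0.0195,"ry":0.105,"rz":0,"fingers":255},{"tx":-3.5,"ty":-0.6,"tz":0,"rx":-0.026,"ry":0.139,"rz":0,"fingers":255},{"tx":-5.4,"ty":-1,"tz":0.5,"rx":-0.032,"ry":0.173,"rz":0,"fingers":255},{"tx":-7.2,"ty":-1.3,"tz":0.5,"rx":-0.039,"ry":0.212,"rz":0,"fingers":255},{"tx":-9,"ty":-1.7,"tz":0.5,"rx":-0.046,"ry":0.25,"rz":0,"fingers":255},{"tx":-11.2,"ty":-2.1,"tz":0.8,"rx":-0.053,"ry":0.285,"rz":0,"fingers":255},{"tx":-13.5,"ty":-2.5,"tz":1.1,"rx":-0.059,"ry":0.319,"rz":0,"fingers":255},{"tx":-13.5,"ty":-2.5,"tz":1.1,"rx":-0.059,"ry":0.319,"rz":0,"fingers":255}]'; python3 sin.py h5s 250 150 340 220 8
```

```text
t: 28.38
ee_pos: [547.5, 22.9, 57.3]
orientation: [0.508, -2.109, 2.168]
ft_force: [7.4, 1.2, 4.7]
width: 14.0
t 28.38 pos [547.5  22.9  57.3] F [7.4 1.2 4.7] w 14.0 
 [[-0.942 -0.28   0.183]
 [-0.175 -0.053 -0.983]
 [ 0.285 -0.958  0.001]]
[ 0.04  0.68  1.7  -0.05  1.05  1.46]
lipL,lipR,rear,grip drawer: [[-126.2, 38.9, 34.0], [-126.2, -39.1, 34.1], [-28.5, -0.2, 5.0], [-22.3, -0.1, 67.8]]
 pan: [[-173.6, 350.8, 34.0], [-150.9, 276.1, 34.1], [-68.7, 341.8, 5.0], [-62.8, 343.7, 67.8]]
```

View pics/h5s.png

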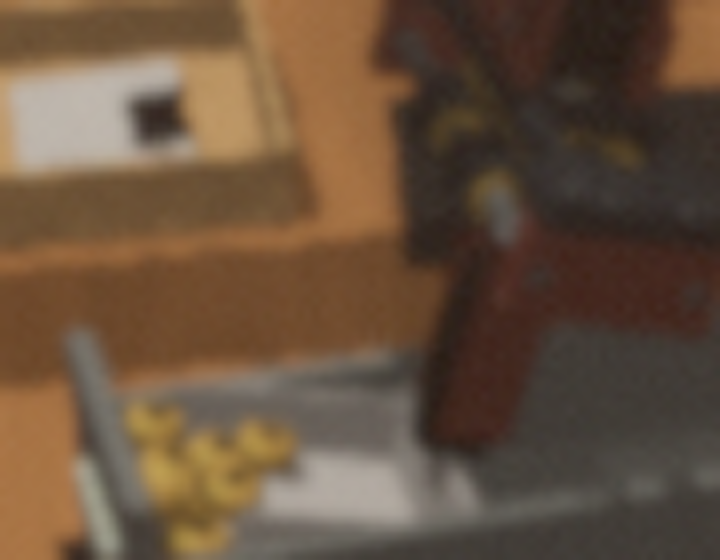

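```bash
python3 -m creep '[{"tx":-2.5,"ty":-0.5,"tz":0,"rx":-0.007,"ry":0.038,"rz":0,"fingers":255},{"tx":-4.5,"ty":-0.9,"tz":0.5,"rx":-0.014,"ry":0.077,"rz":0,"fingers":255},{"tx":-4,"ty":-0.8,"tz":3.5,"rx":-0.024,"ry":0.128,"rz":0,"fingers":255},{"tx":-3,"ty":-0.6,"tz":7,"rx":-0.033,"ry":0.18,"rz":0,"fingers":255},{"tx":-2.8,"ty":-0.5,"tz":11,"rx":-0.043,"ry":0.232,"rz":0,"fingers":255},{"tx":-2.5,"ty":-0.5,"tz":15.5,"rx":-0.052,"ry":0.283,"rz":0,"fingers":255},{"tx":-2.5,"ty":-0.5,"tz":15.5,"rx":-0.052,"ry":0.283,"rz":0,"fingers":255}]'; python3 sin.py h6s 250 130 340 220 8
```

```text
t: 29.3
ee_pos: [542.4, 22.2, 71.3]
orientation: [0.763, -1.895, 2.003]
ft_force: [-0.4, -0.4, -3.0]
width: 13.6
t 29.30 pos [542.4  22.2  71.3] F [-0.4 -0.4 -3. ] w 13.6 
 [[-0.821 -0.54   0.183]
 [-0.153 -0.1   -0.983]
 [ 0.55  -0.835 -0.   ]]
[ 0.06  0.79  1.52 -0.07  1.41  1.48]
lipL,lipR,rear,grip drawer: [[-133.8, 39.2, 78.1], [-133.8, -38.8, 78.1], [-48.6, 0.1, 22.1], [-24.5, 0.1, 80.5]]
 pan: [[-180.9, 348.9, 78.1], [-158.3, 274.2, 78.1], [-88.0, 336.3, 22.1], [-65.0, 343.3, 80.5]]
```

View pics/h6s.png

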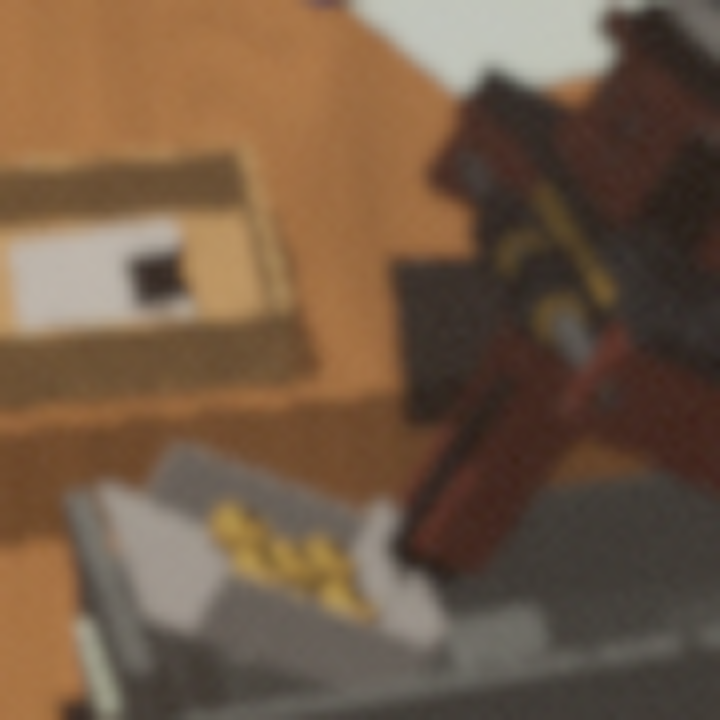

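```bash
python3 -m creep '[{"tx":3,"ty":0.5,"tz":10,"rx":0,"ry":0,"rz":0,"fingers":255},{"tx":3,"ty":0.5,"tz":25,"rx":0,"ry":0,"rz":0,"fingers":255},{"tx":3,"ty":0.5,"tz":45,"rx":0,"ry":0,"rz":0,"fingers":255},{"tx":3,"ty":0.5,"tz":65,"rx":0,"ry":0,"rz":0,"fingers":255},{"tx":3,"ty":0.5,"tz":85,"rx":0,"ry":0,"rz":0,"fingers":255},{"tx":3,"ty":0.5,"tz":105,"rx":0,"ry":0,"rz":0,"fingers":255},{"tx":3,"ty":0.5,"tz":120,"rx":0,"ry":0,"rz":0,"fingers":255},{"tx":3,"ty":0.5,"tz":130,"rx":0,"ry":0,"rz":0,"fingers":255},{"tx":3,"ty":0.5,"tz":130,"rx":0,"ry":0,"rz":0,"fingers":255}]'; python3 sin.py h7s 250 80 350 210 6 d; python3 -c "
from h import *
crop(ctrl.get_image('top'),'h7',180,120,420,300,3)"
```

```text
t: 30.48
ee_pos: [545.8, 22.7, 202.9]
orientation: [0.762, -1.896, 2.004]
ft_force: [0.2, -1.1, -2.7]
width: 13.9
t 30.48 pos [545.8  22.7 202.9] F [ 0.2 -1.1 -2.7] w 13.9 
 [[-0.822 -0.539  0.182]
 [-0.152 -0.1   -0.983]
 [ 0.548 -0.836  0.   ]]
[ 0.06  0.63  1.47 -0.07  1.62  1.46]
lipL,lipR,rear,grip drawer: [[-130.4, 39.0, 209.6], [-130.4, -39.0, 209.6], [-45.1, -0.0, 153.6], [-21.1, -0.0, 212.1]]
 pan: [[-177.6, 349.7, 209.6], [-154.9, 275.1, 209.6], [-84.6, 337.1, 153.6], [-61.7, 344.1, 212.1]]
```

View pics/h7s.png

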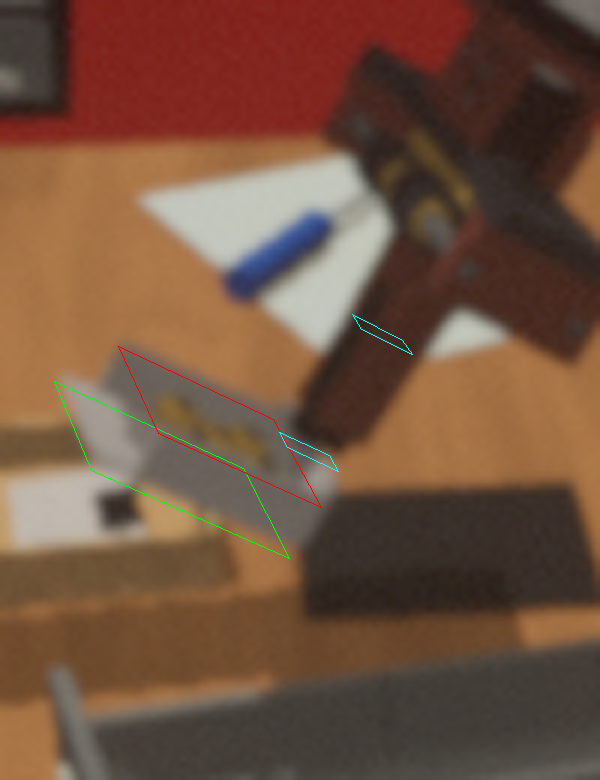

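View pics/h7.png

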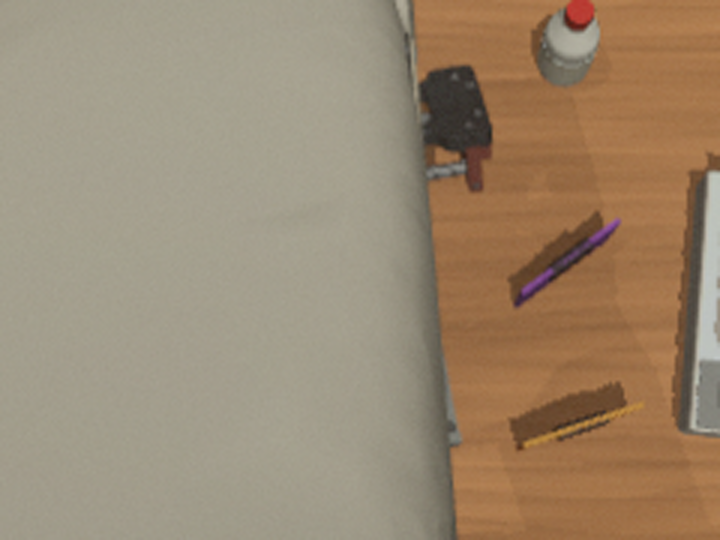

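```bash
python3 -m creep '[{"tx":5,"ty":-15,"tz":2,"rx":0,"ry":0,"rz":-0.02,"fingers":255},{"tx":16,"ty":-48,"tz":6,"rx":0,"ry":0,"rz":-0.08,"fingers":255},{"tx":30,"ty":-92,"tz":10,"rx":0,"ry":0,"rz":-0.16,"fingers":255},{"tx":46,"ty":-140,"tz":10,"rx":0,"ry":0,"rz":-0.24,"fingers":255},{"tx":62,"ty":-190,"tz":10,"rx":0,"ry":0,"rz":-0.33,"fingers":255},{"tx":78,"ty":-240,"tz":10,"rx":0,"ry":0,"rz":-0.42,"fingers":255},{"tx":94,"ty":-290,"tz":10,"rx":0,"ry":0,"rz":-0.5,"fingers":255},{"tx":110,"ty":-340,"tz":10,"rx":0,"ry":0,"rz":-0.58,"fingers":255},{"tx":124,"ty":-382,"tz":10,"rx":0,"ry":0,"rz":-0.65,"fingers":255},{"tx":132,"ty":-406,"tz":10,"rx":0,"ry":0,"rz":-0.70,"fingers":255}]'; python3 sin.py i1s 250 120 400 270 5; python3 -c "
from h import *
crop(ctrl.get_image('top'),'i1',240,100,440,310,3)"
```

```text
t: 31.82
ee_pos: [676.3, -387.4, 210.7]
orientation: [0.055, -1.812, 1.544]
ft_force: [0.1, -0.7, -3.8]
width: 14.2
t 31.82 pos [ 676.3 -387.4  210.7] F [ 0.1 -0.7 -3.8] w 14.2 
 [[-0.724 -0.477 -0.499]
 [ 0.417  0.274 -0.867]
 [ 0.55  -0.835  0.001]]
[-0.53  1.01  0.71 -0.01  2.    1.56]
lipL,lipR,rear,grip drawer: [[-27.1, -330.4, 217.6], [-77.7, -389.8, 217.6], [12.4, -415.4, 161.5], [30.8, -431.0, 219.9]]
 pan: [[28.7, 26.3, 217.6], [-2.5, -45.2, 217.6], [91.1, -43.5, 161.5], [113.3, -53.1, 219.9]]
```

View pics/i1s.png

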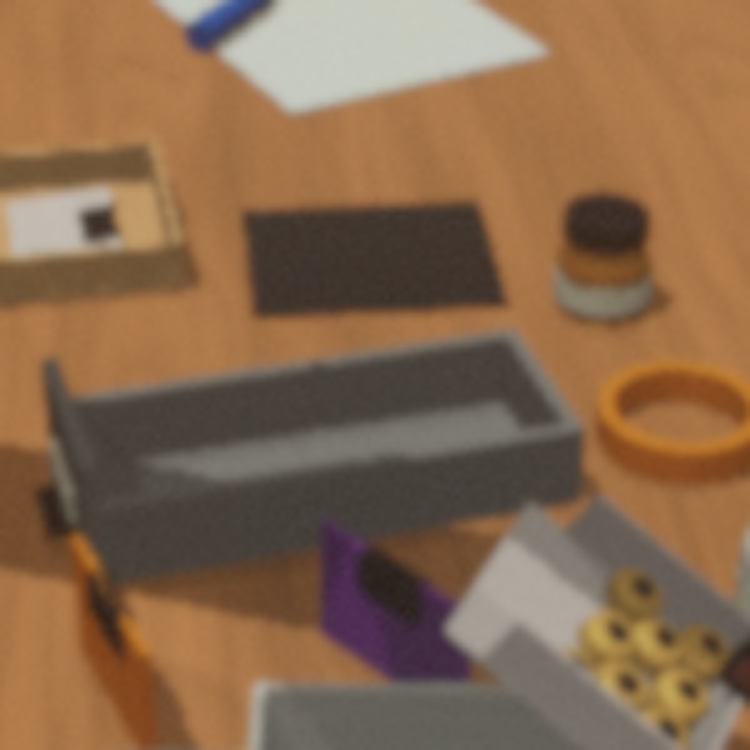

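View pics/i1.png

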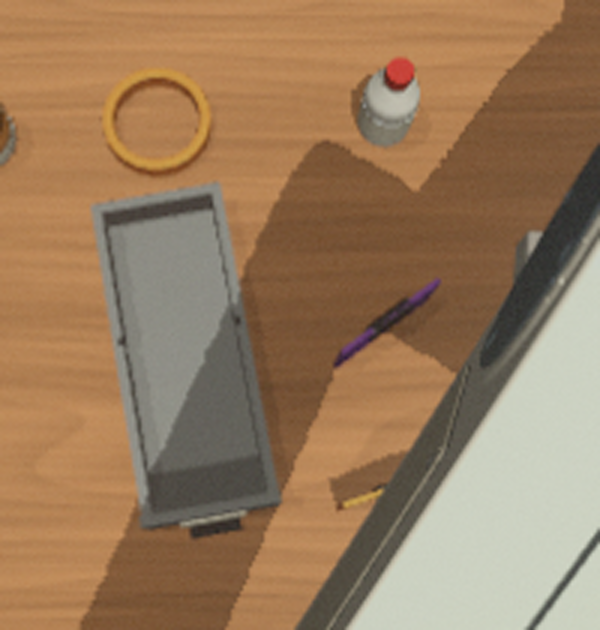

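```bash
python3 -m creep '[{"tx":-1.3,"ty":0.7,"tz":-7,"rx":-0.04,"ry":-0.07,"rz":0,"fingers":255},{"tx":-2.6,"ty":1.5,"tz":-14,"rx":-0.083,"ry":-0.143,"rz":0,"fingers":255},{"tx":-3.9,"ty":2.2,"tz":-21,"rx":-0.124,"ry":-0.215,"rz":0,"fingers":255},{"tx":-5.2,"ty":3,"tz":-28,"rx":-0.165,"ry":-0.287,"rz":0,"fingers":255},{"tx":-6.6,"ty":3.7,"tz":-35,"rx":-0.207,"ry":-0.358,"rz":0,"fingers":255},{"tx":-7.9,"ty":4.5,"tz":-42,"rx":-0.248,"ry":-0.43,"rz":0,"fingers":255},{"tx":-7.9,"ty":4.5,"tz":-42,"rx":-0.248,"ry":-0.43,"rz":0,"fingers":255},{"tx":-7.9,"ty":4.5,"tz":-42,"rx":-0.248,"ry":-0.43,"rz":0,"fingers":255}]'; python3 sin.py i2s 250 200 410 360 4 d
```

```text
t: 32.92
ee_pos: [669.6, -378.9, 170.6]
orientation: [-0.419, -1.917, 1.88]
ft_force: [1.1, 0.2, -2.0]
width: 13.7
t 32.92 pos [ 669.6 -378.9  170.6] F [ 1.1  0.2 -2. ] w 13.7 
 [[-0.866 -0.077 -0.494]
 [ 0.493  0.04  -0.869]
 [ 0.086 -0.996  0.003]]
[-0.53  0.74  1.23 -0.    1.26  1.56]
lipL,lipR,rear,grip drawer: [[-25.7, -327.1, 127.4], [-76.0, -386.7, 127.6], [26.8, -422.5, 118.7], [21.9, -418.1, 181.5]]
 pan: [[29.0, 29.8, 127.4], [-1.8, -41.8, 127.6], [107.0, -46.2, 118.7], [101.0, -43.4, 181.5]]
```

View pics/i2s.png

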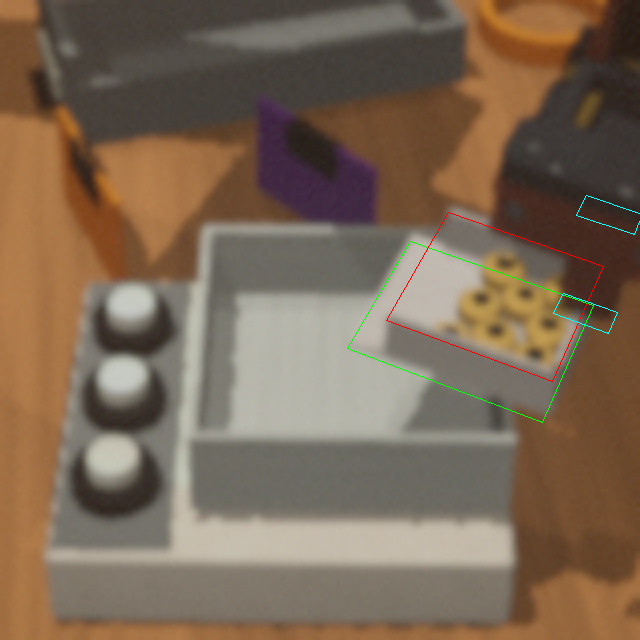

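```bash
python3 -m creep '[{"tx":-6,"ty":3.5,"tz":1.5,"rx":-0.065,"ry":-0.113,"rz":0,"fingers":255},{"tx":-12.4,"ty":7.1,"tz":2.9,"rx":-0.131,"ry":-0.227,"rz":0,"fingers":255},{"tx":-18,"ty":10.3,"tz":1.8,"rx":-0.175,"ry":-0.302,"rz":0,"fingers":255},{"tx":-23.4,"ty":13.5,"tz":0.7,"rx":-0.218,"ry":-0.378,"rz":0,"fingers":255},{"tx":-29.5,"ty":17,"tz":2.5,"rx":-0.262,"ry":-0.454,"rz":0,"fingers":255},{"tx":-36.2,"ty":20.8,"tz":4.2,"rx":-0.305,"ry":-0.53,"rz":0,"fingers":255},{"tx":-36.2,"ty":20.8,"tz":4.2,"rx":-0.305,"ry":-0.53,"rz":0,"fingers":255},{"tx":-36.2,"ty":20.8,"tz":4.2,"rx":-0.305,"ry":-0.53,"rz":0,"fingers":255}]'; python3 sin.py i3s 250 200 410 360 4
```

```text
t: 33.98
ee_pos: [634.7, -358.9, 175.3]
orientation: [1.105, 1.916, -2.224]
ft_force: [0.4, -0.3, -0.9]
width: 14.1
t 33.98 pos [ 634.7 -358.9  175.3] F [ 0.4 -0.3 -0.9] w 14.1 
 [[-0.752  0.434 -0.497]
 [ 0.427 -0.254 -0.868]
 [-0.503 -0.865  0.005]]
[-0.53  0.48  1.8   0.    0.33  1.56]
lipL,lipR,rear,grip drawer: [[-24.3, -328.2, 85.8], [-74.8, -387.7, 86.2], [17.8, -414.8, 137.3], [-13.7, -387.8, 184.8]]
 pan: [[30.6, 29.1, 85.8], [-0.4, -42.4, 86.2], [96.1, -41.5, 137.3], [58.1, -24.7, 184.8]]
```

View pics/i3s.png

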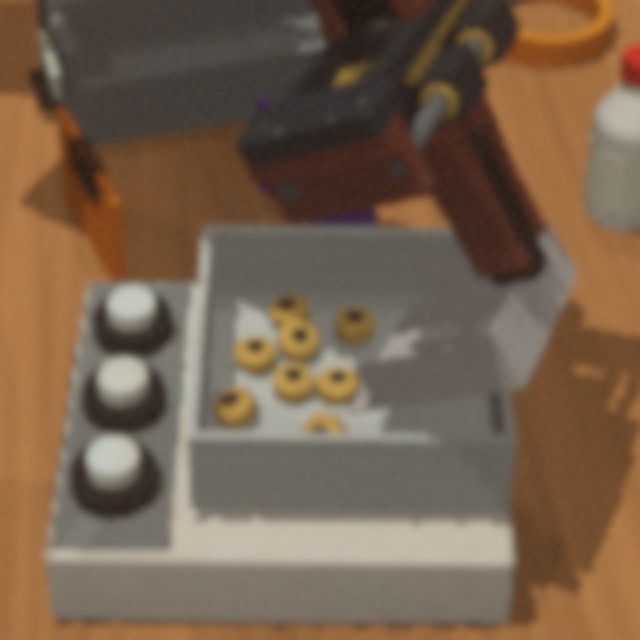

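```bash
python3 -m creep '[{"tx":5,"ty":-3,"tz":20,"rx":0,"ry":0,"rz":0,"fingers":255},{"tx":10,"ty":-6,"tz":50,"rx":0,"ry":0,"rz":0,"fingers":255},{"tx":10,"ty":-6,"tz":90,"rx":0,"ry":0,"rz":0,"fingers":255},{"tx":10,"ty":-6,"tz":110,"rx":0.06,"ry":0.104,"rz":0,"fingers":255},{"tx":10,"ty":-6,"tz":110,"rx":0.14,"ry":0.243,"rz":0,"fingers":255},{"tx":10,"ty":-6,"tz":110,"rx":0.2,"ry":0.347,"rz":0,"fingers":255},{"tx":10,"ty":-6,"tz":110,"rx":0.262,"ry":0.455,"rz":0,"fingers":255},{"tx":10,"ty":-6,"tz":110,"rx":0.262,"ry":0.455,"rz":0,"fingers":255},{"tx":10,"ty":-6,"tz":110,"rx":0.262,"ry":0.455,"rz":0,"fingers":255}]'; python3 sin.py j1s 250 180 410 360 4 d
```

```text
t: 35.15
ee_pos: [643.5, -364.1, 284.2]
orientation: [-0.513, -1.927, 1.935]
ft_force: [-0.2, 0.1, -1.5]
width: 13.7
t 35.15 pos [ 643.5 -364.1  284.2] F [-0.2  0.1 -1.5] w 13.7 
 [[-0.869  0.001 -0.495]
 [ 0.495 -0.004 -0.869]
 [-0.003 -1.     0.004]]
[-0.53  0.55  1.3  -0.    1.29  1.56]
lipL,lipR,rear,grip drawer: [[-45.4, -310.5, 232.8], [-95.7, -370.1, 233.1], [7.3, -406.1, 233.2], [-1.8, -398.1, 295.2]]
 pan: [[5.3, 40.0, 232.8], [-25.5, -31.7, 233.1], [83.6, -36.2, 233.2], [72.5, -31.2, 295.2]]
```

View pics/j1s.png

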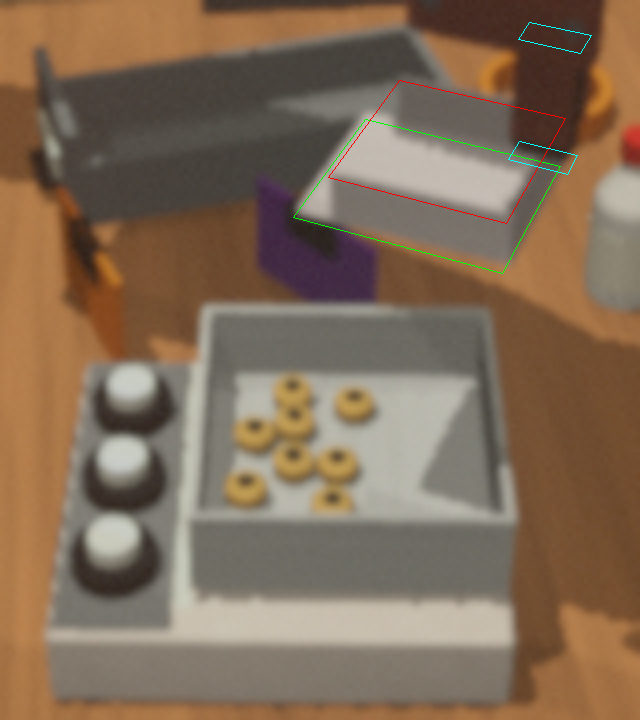

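```bash
python3 -m creep '[{"tx":0,"ty":40,"tz":0,"rx":0,"ry":0,"rz":0.05,"fingers":255},{"tx":0,"ty":95,"tz":0,"rx":0,"ry":0,"rz":0.12,"fingers":255},{"tx":1,"ty":150,"tz":0,"rx":0,"ry":0,"rz":0.2,"fingers":255},{"tx":2,"ty":205,"tz":0,"rx":0,"ry":0,"rz":0.28,"fingers":255},{"tx":3,"ty":260,"tz":0,"rx":0,"ry":0,"rz":0.36,"fingers":255},{"tx":4,"ty":315,"tz":0,"rx":0,"ry":0,"rz":0.44,"fingers":255},{"tx":5,"ty":370,"tz":0,"rx":0,"ry":0,"rz":0.52,"fingers":255},{"tx":6,"ty":425,"tz":0,"rx":0,"ry":0,"rz":0.6,"fingers":255},{"tx":7,"ty":480,"tz":0,"rx":0,"ry":0,"rz":0.68,"fingers":255},{"tx":8,"ty":535,"tz":0,"rx":0,"ry":0,"rz":0.72,"fingers":255}]'; python3 -m creep '[{"tx":1,"ty":55,"tz":0,"rx":0,"ry":0,"rz":0,"fingers":255},{"tx":1,"ty":100,"tz":0,"rx":0,"ry":0,"rz":0,"fingers":255},{"tx":1,"ty":100,"tz":-50,"rx":0,"ry":0,"rz":0,"fingers":255},{"tx":1,"ty":100,"tz":-100,"rx":0,"ry":0,"rz":0,"fingers":255},{"tx":1,"ty":100,"tz":-140,"rx":0,"ry":0,"rz":0,"fingers":255},{"tx":1,"ty":100,"tz":-180,"rx":0,"ry":0,"rz":0,"fingers":255},{"tx":1,"ty":100,"tz":-200,"rx":0,"ry":0,"rz":0,"fingers":255},{"tx":1,"ty":100,"tz":-200,"rx":0,"ry":0,"rz":0,"fingers":255},{"tx":1,"ty":100,"tz":-200,"rx":0,"ry":0,"rz":0,"fingers":255}]'; python3 sin.py j2s 270 90 410 230 5 d
```

```text
t: 36.45
ee_pos: [650.7, 172.6, 285.3]
orientation: [-0.212, 2.109, -2.116]
ft_force: [0.0, 0.1, -0.4]
width: 13.9
t: 37.58
ee_pos: [653.5, 271.4, 86.5]
orientation: [-0.21, 2.11, -2.115]
ft_force: [0.0, 0.3, -1.7]
width: 13.5
t 37.58 pos [653.5 271.4  86.5] F [ 0.   0.3 -1.7] w 13.5 
 [[-0.98   0.005  0.201]
 [-0.201 -0.002 -0.98 ]
 [-0.004 -1.     0.003]]
[ 0.38  0.71  1.51 -0.    0.92  1.75]
lipL,lipR,rear,grip drawer: [[33.9, 262.0, 35.0], [35.3, 184.0, 35.2], [136.5, 224.9, 35.5], [124.3, 224.8, 97.5]]
 pan: [[-85.3, 610.8, 35.0], [-61.2, 536.6, 35.2], [23.8, 605.1, 35.5], [12.0, 601.5, 97.5]]
```

View pics/j2s.png

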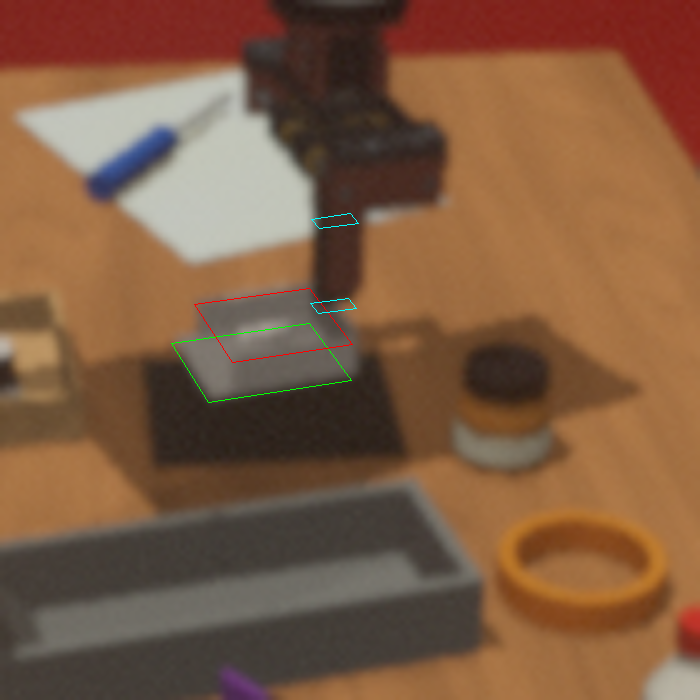

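```bash
python3 -m creep '[{"tx":0,"ty":0,"tz":-10,"rx":-0.01,"ry":0.05,"rz":0,"fingers":255},{"tx":0,"ty":0,"tz":-20,"rx":-0.01,"ry":0.05,"rz":0,"fingers":255},{"tx":0,"ty":0,"tz":-25,"rx":-0.01,"ry":0.05,"rz":0,"fingers":255},{"tx":0,"ty":0,"tz":-28,"rx":-0.01,"ry":0.05,"rz":0,"fingers":255},{"tx":0,"ty":0,"tz":-28,"rx":-0.01,"ry":0.05,"rz":0,"fingers":255}]'; python3 -m creep '[{"tx":0,"ty":0,"tz":-1,"rx":0,"ry":0,"rz":0,"fingers":255},{"tx":0,"ty":0,"tz":-2,"rx":0,"ry":0,"rz":0,"fingers":255},{"tx":0,"ty":0,"tz":-2,"rx":0,"ry":0,"rz":0,"fingers":255}]'; python3 -m creep '[{"tx":0,"ty":0,"tz":-1,"rx":0,"ry":0,"rz":0,"fingers":255},{"tx":0,"ty":0,"tz":-2,"rx":0,"ry":0,"rz":0,"fingers":255},{"tx":0,"ty":0,"tz":-2,"rx":0,"ry":0,"rz":0,"fingers":255}]'
```

```text
t: 38.25
ee_pos: [652.2, 270.9, 56.5]
orientation: [-0.27, 2.128, -2.145]
ft_force: [0.4, -0.2, -1.2]
width: 14.0
t: 38.62
ee_pos: [652.3, 271.0, 54.5]
orientation: [-0.27, 2.127, -2.145]
ft_force: [0.8, -0.1, -1.7]
width: 13.7
t: 39.0
ee_pos: [652.3, 270.9, 52.4]
orientation: [-0.27, 2.128, -2.145]
ft_force: [-0.3, -0.6, -2.0]
width: 14.3
```

```bash
python3 -m creep '[{"tx":0,"ty":0,"tz":-0.7,"rx":0,"ry":0,"rz":0,"fingers":255},{"tx":0,"ty":0,"tz":-1.5,"rx":0,"ry":0,"rz":0,"fingers":255},{"tx":0,"ty":0,"tz":-1.5,"rx":0,"ry":0,"rz":0,"fingers":255}]'; python3 -m creep '[{"tx":0,"ty":0,"tz":-0.7,"rx":0,"ry":0,"rz":0,"fingers":255},{"tx":0,"ty":0,"tz":-1.5,"rx":0,"ry":0,"rz":0,"fingers":255},{"tx":0,"ty":0,"tz":-1.5,"rx":0,"ry":0,"rz":0,"fingers":255}]'; python3 sin.py j3s 290 110 390 200 7 d
```

```text
t: 39.38
ee_pos: [652.5, 270.9, 51.2]
orientation: [-0.269, 2.128, -2.145]
ft_force: [0.2, -0.2, 1.5]
width: 14.0
t: 39.75
ee_pos: [652.5, 270.9, 51.1]
orientation: [-0.269, 2.128, -2.145]
ft_force: [-3.4, -2.5, 11.2]
width: 14.0
t 39.75 pos [652.5 270.9  51.1] F [-3.4 -2.5 11.2] w 14.0 
 [[-0.978 -0.048  0.201]
 [-0.201 -0.013 -0.98 ]
 [ 0.049 -0.999  0.003]]
[0.37 0.77 1.48 0.01 0.94 1.74]
lipL,lipR,rear,grip drawer: [[30.1, 261.7, 4.5], [31.6, 183.7, 4.7], [132.7, 224.5, -0.4], [123.8, 224.6, 62.1]]
 pan: [[-88.8, 609.4, 4.5], [-64.7, 535.2, 4.7], [20.2, 603.7, -0.4], [11.6, 601.1, 62.1]]
```

View pics/j3s.png

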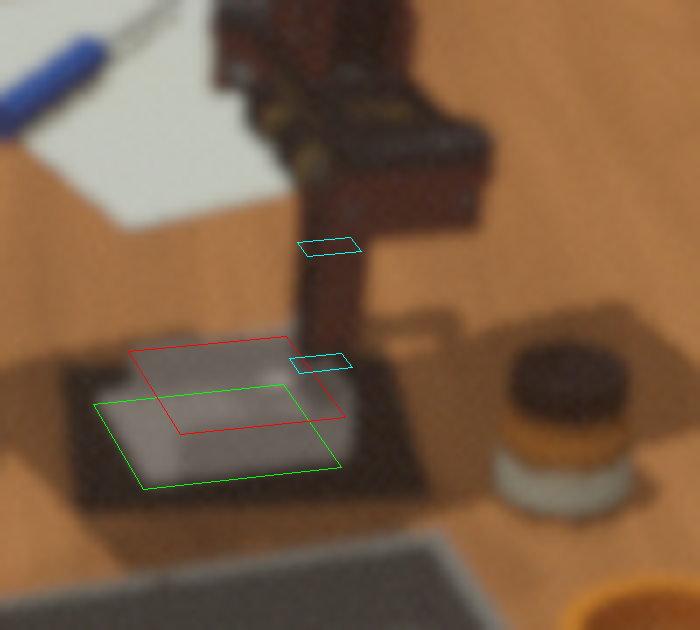

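```bash
python3 -m creep '[{"tx":0,"ty":0,"tz":1.2,"rx":0,"ry":0,"rz":0,"fingers":255},{"tx":0,"ty":0,"tz":1.2,"rx":0,"ry":0,"rz":0,"fingers":255},{"tx":0,"ty":0,"tz":1.2,"rx":0,"ry":0,"rz":0,"fingers":0},{"tx":0,"ty":0,"tz":1.2,"rx":0,"ry":0,"rz":0,"fingers":0},{"tx":0,"ty":0,"tz":1.2,"rx":0,"ry":0,"rz":0,"fingers":0},{"tx":0,"ty":0,"tz":1.2,"rx":0,"ry":0,"rz":0,"fingers":0},{"tx":0,"ty":0,"tz":1.2,"rx":0,"ry":0,"rz":0,"fingers":0},{"tx":0,"ty":0,"tz":1.2,"rx":0,"ry":0,"rz":0,"fingers":0}]'; python3 -m creep '[{"tx":0,"ty":0,"tz":15,"rx":0,"ry":0,"rz":0,"fingers":0},{"tx":2,"ty":0.5,"tz":45,"rx":0,"ry":0,"rz":0,"fingers":0},{"tx":3,"ty":0.5,"tz":90,"rx":0,"ry":0,"rz":0,"fingers":0},{"tx":3,"ty":0.5,"tz":140,"rx":0,"ry":0,"rz":0,"fingers":0},{"tx":3,"ty":0.5,"tz":180,"rx":0.01,"ry":-0.05,"rz":0,"fingers":0},{"tx":-40,"ty":-40,"tz":180,"rx":0.01,"ry":-0.05,"rz":0,"fingers":255},{"tx":-75,"ty":-90,"tz":180,"rx":0.01,"ry":-0.05,"rz":0,"fingers":255},{"tx":-100,"ty":-140,"tz":180,"rx":0.01,"ry":-0.05,"rz":0,"fingers":255},{"tx":-120,"ty":-190,"tz":180,"rx":0.01,"ry":-0.05,"rz":0,"fingers":255},{"tx":-140,"ty":-240,"tz":180,"rx":0.01,"ry":-0.05,"rz":0,"fingers":255}]'; python3 sin.py j4s 230 110 400 260 4; python3 -c "
from h import *
crop(ctrl.get_image('top'),'j4',145,120,345,315,4)"
```

```text
t: 40.8
ee_pos: [652.4, 270.9, 50.7]
orientation: [-0.27, 2.128, -2.145]
ft_force: [-0.4, 0.1, 0.2]
width: 70.3
t: 42.05
ee_pos: [511.8, 29.6, 232.1]
orientation: [-0.211, 2.109, -2.117]
ft_force: [0.4, -0.1, 1.3]
width: 41.3
t 42.05 pos [511.8  29.6 232.1] F [ 0.4 -0.1  1.3] w 41.3 
 [[-0.98   0.004  0.201]
 [-0.201 -0.003 -0.98 ]
 [-0.003 -1.     0.004]]
[ 0.04  0.25  1.88 -0.    1.01  1.41]
lipL,lipR,rear,grip drawer: [[-149.8, 50.1, 180.6], [-148.4, -27.9, 180.9], [-47.1, 13.0, 181.1], [-59.3, 13.0, 243.1]]
 pan: [[-199.4, 354.6, 180.6], [-175.4, 280.5, 180.9], [-90.4, 349.0, 181.1], [-102.1, 345.5, 243.1]]
```

View pics/j4s.png

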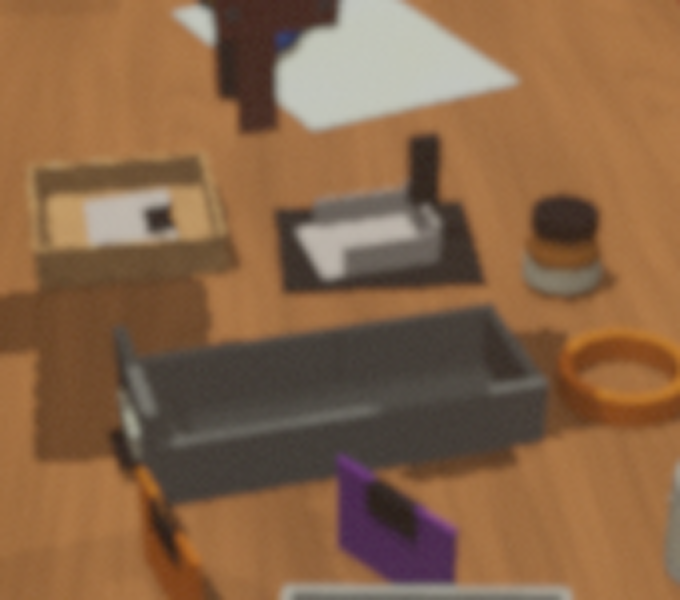

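View pics/j4.png

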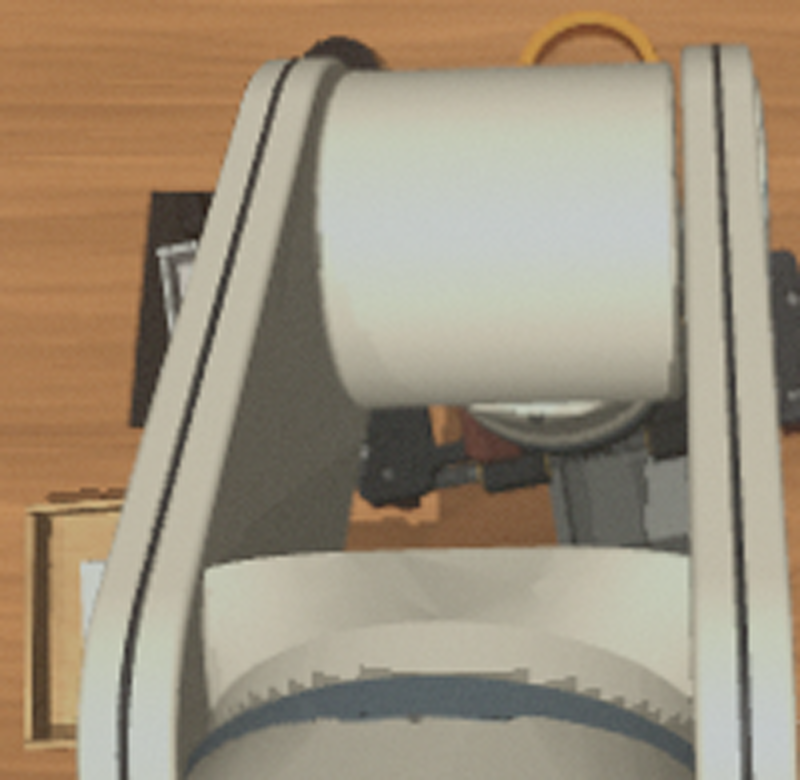

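```bash
python3 -m creep '[{"tx":-8,"ty":-57,"tz":0,"rx":0,"ry":0,"rz":0,"fingers":255},{"tx":-16,"ty":-114,"tz":0,"rx":0,"ry":0,"rz":0,"fingers":255},{"tx":-24,"ty":-171,"tz":0,"rx":0,"ry":0,"rz":0,"fingers":255},{"tx":-32,"ty":-228,"tz":0,"rx":0,"ry":0,"rz":0,"fingers":255},{"tx":-41,"ty":-285,"tz":0,"rx":0,"ry":0,"rz":0,"fingers":255},{"tx":-41,"ty":-343,"tz":0,"rx":0,"ry":0,"rz":0,"fingers":255},{"tx":-41,"ty":-343,"tz":-50,"rx":0,"ry":0,"rz":0,"fingers":255},{"tx":-41,"ty":-343,"tz":-100,"rx":0,"ry":0,"rz":0,"fingers":255},{"tx":-41,"ty":-343,"tz":-130,"rx":0,"ry":0,"rz":0,"fingers":255},{"tx":-41,"ty":-343,"tz":-130,"rx":0,"ry":0,"rz":0,"fingers":255}]'; python3 sin.py k3s 250 200 410 360 4
```

```text
t: 43.4
ee_pos: [470.8, -311.1, 99.4]
orientation: [-0.216, 2.114, -2.116]
ft_force: [-0.2, 0.3, 0.2]
width: 0.7
t 43.40 pos [ 470.8 -311.1   99.4] F [-0.2  0.3  0.2] w 0.7 
 [[-0.98  -0.001  0.201]
 [-0.201 -0.001 -0.98 ]
 [ 0.001 -1.     0.001]]
[-0.6   0.52  1.85 -0.    0.78  0.77]
lipL,lipR,rear,grip drawer: [[-252.7, -277.2, 48.4], [-251.2, -355.1, 48.5], [-150.0, -314.3, 48.4], [-161.9, -314.4, 110.4]]
 pan: [[-202.7, 11.6, 48.4], [-178.6, -62.6, 48.5], [-93.6, 6.0, 48.4], [-105.0, 2.4, 110.4]]
```

View pics/k3s.png

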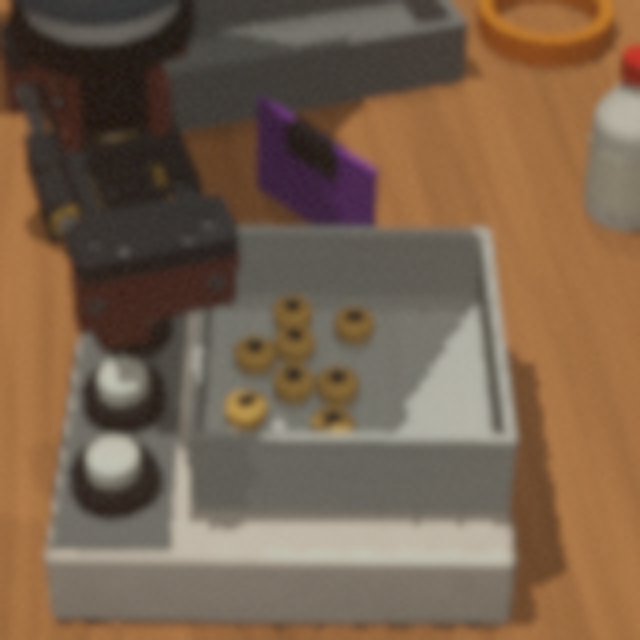

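```bash
python3 -m creep '[{"tx":0,"ty":-1,"tz":0,"rx":0,"ry":0,"rz":0,"fingers":255},{"tx":0,"ty":-1,"tz":-15,"rx":0,"ry":0,"rz":0,"fingers":255},{"tx":0,"ty":-1,"tz":-20,"rx":0,"ry":0,"rz":0,"fingers":255},{"tx":0,"ty":-1,"tz":-20,"rx":0,"ry":0,"rz":0,"fingers":255}]'
```

```text
t: 43.95
ee_pos: [471.0, -312.8, 80.3]
orientation: [-0.214, 2.112, -2.117]
ft_force: [-0.5, 0.4, 0.2]
width: 0.7
```

```bash
python3 -m creep '[{"tx":0,"ty":-0.5,"tz":-4,"rx":0,"ry":0,"rz":0,"fingers":255},{"tx":0,"ty":-0.5,"tz":-7,"rx":0,"ry":0,"rz":0,"fingers":255},{"tx":0,"ty":-0.5,"tz":-9,"rx":0,"ry":0,"rz":0,"fingers":255},{"tx":0,"ty":-0.5,"tz":-10,"rx":0,"ry":0,"rz":0,"fingers":255},{"tx":0,"ty":-0.5,"tz":-10,"rx":0,"ry":0,"rz":0,"fingers":255},{"tx":0,"ty":-0.5,"tz":-10,"rx":0,"ry":0,"rz":0,"fingers":255},{"tx":0,"ty":-0.5,"tz":-10,"rx":0,"ry":0,"rz":0,"fingers":255}]'; python3 sin.py k4s 250 200 410 360 4
```

```text
t: 44.82
ee_pos: [471.7, -313.8, 71.3]
orientation: [-0.212, 2.11, -2.118]
ft_force: [-1.0, 1.0, 7.8]
width: 0.4
t 44.83 pos [ 471.7 -313.8   71.3] F [-1.   1.   7.8] w 0.4 
 [[-0.98   0.003  0.201]
 [-0.201 -0.004 -0.98 ]
 [-0.002 -1.     0.004]]
[-0.61  0.57  1.85 -0.    0.72  0.76]
lipL,lipR,rear,grip drawer: [[-252.1, -280.1, 20.0], [-250.7, -358.0, 20.3], [-149.5, -317.2, 20.3], [-161.6, -317.2, 82.3]]
 pan: [[-201.3, 9.0, 20.0], [-177.3, -65.2, 20.3], [-92.3, 3.3, 20.3], [-103.9, -0.2, 82.3]]
```

View pics/k4s.png

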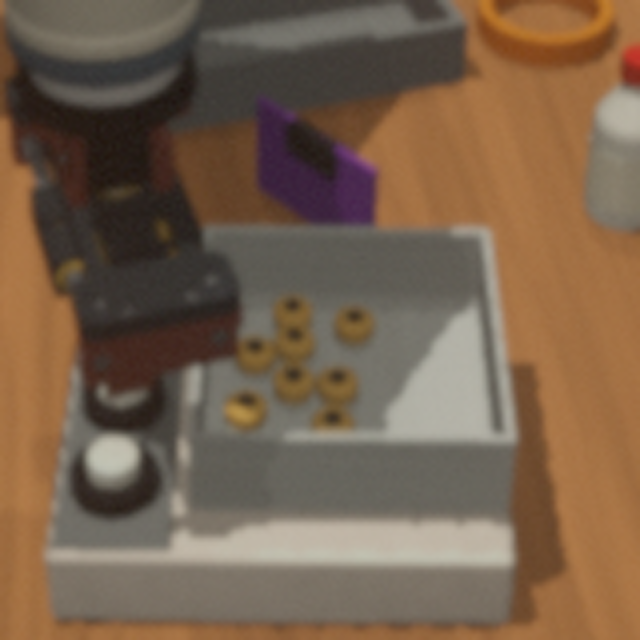

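```bash
python3 -m creep '[{"tx":0,"ty":0,"tz":-0.5,"rx":0,"ry":0,"rz":0,"fingers":255},{"tx":0,"ty":0,"tz":-0.5,"rx":0,"ry":0,"rz":0,"fingers":255},{"tx":0,"ty":0,"tz":20,"rx":0,"ry":0,"rz":0,"fingers":255},{"tx":0,"ty":0,"tz":35,"rx":0,"ry":0,"rz":0,"fingers":255},{"tx":-3,"ty":-25,"tz":35,"rx":0,"ry":0,"rz":0,"fingers":255},{"tx":-7,"ty":-49.5,"tz":35,"rx":0,"ry":0,"rz":0,"fingers":255},{"tx":-7,"ty":-49.5,"tz":35,"rx":0,"ry":0,"rz":0,"fingers":255},{"tx":-7,"ty":-49.5,"tz":15,"rx":0,"ry":0,"rz":0,"fingers":255},{"tx":-7,"ty":-49.5,"tz":10,"rx":0,"ry":0,"rz":0,"fingers":255},{"tx":-7,"ty":-49.5,"tz":10,"rx":0,"ry":0,"rz":0,"fingers":255}]'
```

```text
t: 46.12
ee_pos: [463.9, -362.0, 79.5]
orientation: [-0.215, 2.113, -2.116]
ft_force: [0.4, -0.5, 0.5]
width: 0.3
```

```bash
python3 -m creep '[{"tx":0.5,"ty":-0.5,"tz":-4,"rx":0,"ry":0,"rz":0,"fingers":255},{"tx":0.5,"ty":-0.5,"tz":-7,"rx":0,"ry":0,"rz":0,"fingers":255},{"tx":0.5,"ty":-0.5,"tz":-9,"rx":0,"ry":0,"rz":0,"fingers":255},{"tx":0.5,"ty":-0.5,"tz":-10.5,"rx":0,"ry":0,"rz":0,"fingers":255},{"tx":0.5,"ty":-0.5,"tz":-10.5,"rx":0,"ry":0,"rz":0,"fingers":255},{"tx":0.5,"ty":-0.5,"tz":-10.5,"rx":0,"ry":0,"rz":0,"fingers":255},{"tx":0.5,"ty":-0.5,"tz":-10.5,"rx":0,"ry":0,"rz":0,"fingers":255}]'; python3 sin.py k5s 250 200 410 360 4
```

```text
t: 47.0
ee_pos: [465.3, -363.5, 71.3]
orientation: [-0.212, 2.11, -2.118]
ft_force: [-0.4, 4.2, 10.7]
width: 0.6
t 47.00 pos [ 465.3 -363.5   71.3] F [-0.4  4.2 10.7] w 0.6 
 [[-0.98   0.003  0.201]
 [-0.201 -0.003 -0.98 ]
 [-0.002 -1.     0.004]]
[-0.68  0.59  1.8  -0.    0.75  0.69]
lipL,lipR,rear,grip drawer: [[-267.5, -327.8, 19.9], [-266.1, -405.8, 20.2], [-164.8, -364.9, 20.3], [-177.0, -364.9, 82.3]]
 pan: [[-202.2, -41.1, 19.9], [-178.2, -115.3, 20.2], [-93.1, -46.8, 20.3], [-104.7, -50.3, 82.3]]
```

View pics/k5s.png

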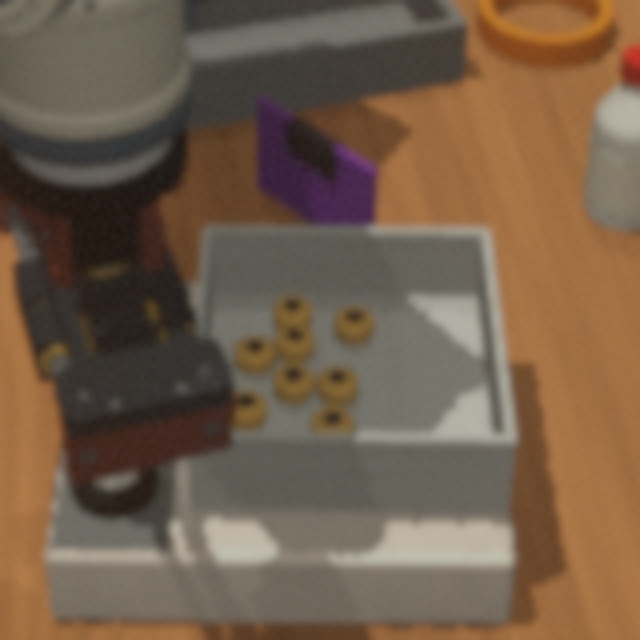

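Right key fully down (bottomed at 10.7 N). Withdraw clear and make a final check.

```bash
python3 -m creep '[{"tx":0,"ty":0,"tz":0,"rx":0,"ry":0,"rz":0,"fingers":255},{"tx":0,"ty":0,"tz":30,"rx":0,"ry":0,"rz":0,"fingers":255},{"tx":0,"ty":0,"tz":80,"rx":0,"ry":0,"rz":0,"fingers":255},{"tx":0,"ty":0,"tz":140,"rx":0,"ry":0,"rz":0,"fingers":255},{"tx":-10,"ty":-50,"tz":180,"rx":0,"ry":0,"rz":0,"fingers":255},{"tx":-30,"ty":-105,"tz":180,"rx":0,"ry":0,"rz":0,"fingers":255},{"tx":-60,"ty":-155,"tz":180,"rx":0,"ry":0,"rz":0,"fingers":255},{"tx":-90,"ty":-200,"tz":180,"rx":0,"ry":0,"rz":0,"fingers":255},{"tx":-90,"ty":-200,"tz":180,"rx":0,"ry":0,"rz":0,"fingers":255},{"tx":-90,"ty":-200,"tz":180,"rx":0,"ry":0,"rz":0,"fingers":255}]'; python3 -c "
from h import *
obs()
crop(ctrl.get_image('top'),'z1',130,110,510,320,2)
crop(ctrl.get_image('side'),'z1s',220,120,440,370,2)"
```

```text
t: 48.3
ee_pos: [374.7, -563.1, 249.7]
orientation: [-0.212, 2.112, -2.117]
ft_force: [-0.3, 0.9, 0.8]
width: 0.5
t 48.30 pos [ 374.7 -563.1  249.7] F [-0.3  0.9  0.8] w 0.5 
 [[-0.98   0.002  0.2  ]
 [-0.2   -0.002 -0.98 ]
 [-0.001 -1.     0.003]]
```

View pics/z1.png

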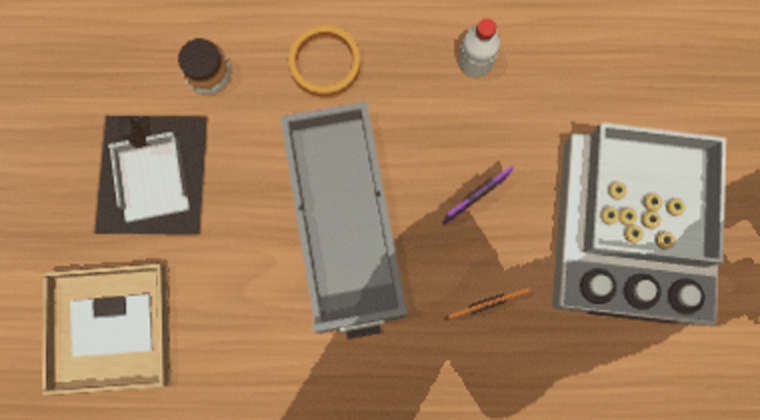

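View pics/z1s.png

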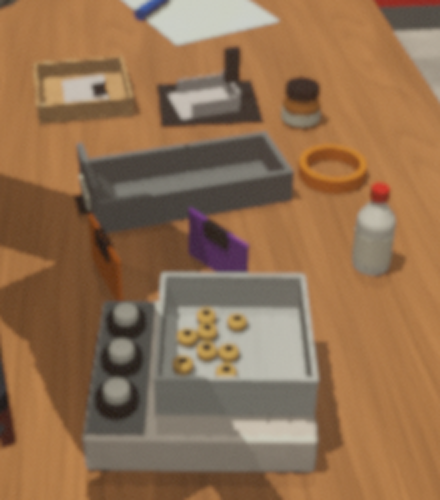

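The final pictures show 8 bushes in the pan and none in the drawer, the divider flat in the tray, and the scoop flat on the mat. All three keys are up, and the bottle, tape and jar have not moved.

```bash
python3 -c "
from h import *
print(ctrl.close_job())"
```

```text
the job is handed in; nothing more can be done
None
```

The job is done and handed in, after about 48 s of robot time and in the order asked:

- **Zero:** I pressed the left key fully while the pan was empty. It bottomed at about 15 N.
- **Divider:** I lifted it straight out of the grooves and laid it flat in the spares tray. The first placing tilt ran joint 4 to the end of its range, so I raised the plate and tilted it the other way.
- **Scoop:** It was knocked half off the mat partway through. I measured its pose again before gripping it.
- **Bushes:** One scoop pass moved all 8 from the drawer to the pan, and the gripper did not touch them.
- **Count and store:** With the scoop back on the mat, I pressed the middle key (about 8 N) and then the right key (about 11 N). Both went fully down, one at a time.

The last pictures from both cameras showed:

- 8 bushes in the pan, and an empty drawer
- the divider flat in the tray, and the scoop flat on the mat
- all three keys up
- the bottle, tape and jar where they started

The scoop had turned a few degrees in the grip by the time I set it down, but it lies flat. No check at the end failed or disagreed.

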